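Stand the blank against the drilling jig's fence and lock it in

TASK

Tip the wooden blank up against the fence of the drilling jig, so that it stands upright on its far end on the jig's bed, its overhanging end now on top and its face flush against the fence. Then turn the lock collar by its arm all the way to its stop at the locked mark, so that the arm lies across the front of the standing blank. Let go of everything, keep the blank on the jig and leave the bowl, the tin and the gouge where they are.

Things in the scene. Friction and masses are not known exactly. Their poses are not given: they have to be found in the camera images.
- jig: Drilling jig: grey-painted bed and base board, brown wooden fence; fixed to the table; place and yaw vary. Origin at table height below the middle of the fence's front face; x points from the bed into the fence (to the robot's right, and more or less away from it: yaw -1.6 to -1.0), z up. 'Jig x, y, z' below are mm in this frame. Base board 12 mm thick, jig x -95 to 65, y -140 to 140; bare table in front of x = -95.
- bed_end (a point): Middle of the top front edge of the jig's bed, at jig x = -95, y = 0, z = 50. The bed is a solid block with a flat top at z = 50, running from this vertical front end to behind the fence, y -55 to 55.
- fence_face (a point): Point on the fence's front face, on the bed: jig x = 0, y = 0, z = 50. The upright face lies in the plane x = 0 and faces -x; 22 mm thick, y -55 to 55: a solid rail up to z = 90 and two uprights, 26 mm wide, at y = -42 and 42, up to z = 160. Braces behind it only.
- blank: Loose beech blank, pencil cross on top: 140 (its x) x 90 (y) x 20 mm (z), 0.12 to 0.26 kg; origin at the centre of its underside. Starts flat on the bed, x about along jig x, +x end 3 to 15 mm short of the fence. Lifted at the overhang and pushed towards the fence, it slides up to the fence and pivots there. Standing: former underside at jig x = -20, top face on the fence.
- blank_lip (a point): Middle of the end face of the blank's overhanging (-x) end: 70 mm from its origin along its -x, 10 mm above its underside. This end starts 45 to 65 mm beyond the bed's front end, with 50 mm of free height below it. Standing properly it is the top centre, at jig x = -10, z = 190.
- post_axis (a point): Point 160 mm above the table on the axis of the upright steel post (18 mm diameter, up to z = 180) at jig x = -30, y = 84. The lock collar (aluminium, 42 mm diameter, z 146 to 172) turns on it, above a fixed dark flange (52 mm diameter, z 136 to 144) whose white stroke on the -y side is the locked mark.
- keeper (a joint): Angle of the lock collar (rad), grows anticlockwise seen from above. Arm direction in the jig's x-y plane = -pi/2 - 2.4 + value. 2.4 = locked, a hard stop: arm along jig -y over the white mark, 5 mm in front of the standing blank. 0 = open stop. Starts at 0 to 0.6: arm pointing away from the fence, clear of the blank. Friction 0.1 Nm; stays where left.
- keeper_peg (a point): Centre of the top of the upright steel peg on the collar's arm, by which it is pushed or gripped: 12 mm diameter, 78 mm from the post's axis, top 220 mm above the table, free down to the arm's top at 166 mm. The arm is 10 mm wide, z 154 to 166, and ends 94 mm from the axis.
- bowl: Bystander: small turned wooden bowl, 120 mm diameter, 55 mm high; origin at the centre of its underside. Leave alone.
- tin: Bystander: closed steel tin, 72 mm diameter, 110 mm high; origin at the centre of its underside. Leave alone.
- gouge: Bystander: turning gouge, 310 mm long with a wooden handle, lying on the table; origin at the table under the joint of handle and blade, x along the blade. Leave alone.
Not all that is in view belongs to the job. Of the things like the blank, leave any that is pink; of the rest the smaller one is meant.

How it is judged:
By the outcome, as a careful person would: the job done as asked, in the order asked, and still so for the second after the job is handed in, with the robot touching nothing.
It also fails if it takes over 61 s, if anything falls off the work surface, if the arm or the gripper's body presses on something with over 40 N, if the wrist force passes 120 N, or if a joint passes its speed limit or range.

ROBOT

A 6-joint arm with a two-finger parallel gripper is mounted at the origin on the work surface. World frame = base frame: x ahead of the robot, y to its left, z up, the work surface at z = 0. Lengths are in m, angles in rad, forces in N, time in s.
With the tool pointing down it reaches from about 0.375 to 0.9 m from the base axis. Payload 3.1 kg.
Tool frame: the origin (TCP) lies midway between the tips of the shut fingers; the grasp point (between the pads) lies robot.tcp_to_grasp behind it (robot.tcp_to_grasp is the distance from the TCP to the grasp point, in m); z points along the fingers, y is the direction in which the jaws open and shut (so a half turn about z gives the same grasp; the last joint's range is limited). The gripper opens to 87 mm and grips with 3 to 60 N. Pads are 19 mm wide; open, the fingers measure 117 mm over their backs; the gripper's body (75 mm by 190 mm) begins 51 mm behind the grasp point.
Start: joints at [-1.494, 0.527, 1.433, -0, 1.181, -0.178], TCP at [0.158, -0.605, 0.2] pointing down, gripper open.
Joint ranges: [-3.08, 3.08], [-0.75, 2.2], [0.22, 2.44], [-1.43, 4.57], [0, 2.65], [-2.85, 2.85]. Speed limits (rad/s): [2.79, 2.79, 3.14, 3.14, 3.14, 3.14].

INTERFACE

Orientations are given as a unit quaternion [x, y, z, w].
In Python, from rig import robot, cams, nets gives the robot as it stands. The module is installed in compiled form; this text tells all that it offers.
- The arm moves only by the tool play_rows, never from a script. Its argument "commands" is a list of rows, each an object of numbers: "x", "y", "z": the shift along the tool's x, y, z in mm; "spin": the turn about the tool's z in rad. In form: [{"x": .., "y": .., "z": .., "spin": ..}, ...]. A call has 1 to 8 rows; each row shifts and turns the pose as measured when the row begins, along the tool's axes as they then stand; what a row does not reach is not made up. A row lasts 1/10 s, in which the tool goes at most 50 mm and 8.59 degrees, less where a joint would pass 70% of its speed; a pose out of reach is approached as far as the arm can. A call is refused whole if a number of a shift passes 50 or a number of a turn 0.15, either way. A call with a gripper value outside its range is refused whole. "grip" is the opening, from 0 (shut) to 1 (fully open), set as the call begins (left out, the last holds). The fingers move at their own pace and stop on an object; "newtons" is the grip in N (left out, the last holds). Time passes only in rows, so rows that do not move let the fingers close. It gives the time, the measured TCP pose, the force and the opening at its end, in the units of the state.
- robot.get_obs(): the state, without advancing time (a new reading comes with each control period).
- cams.camera(name): name is "scene" or "side" or "wrist"; returns a dict with "img" (384x512x3 uint8, red, green, blue), "fx", "fy", "cx", "cy" (pixels), "world_to_cam" (4x4, takes a point from world to camera coordinates); the wrist camera has in their place "mount" (4x4, takes a point from camera to tool coordinates, whose origin is the TCP and whose axes are the flange's). Camera axes: x right, y up, looking along -z (the intrinsics and any distortion apply to the point x, -y, -z); pixel columns grow to the right and rows downward; lengths in m; the calibration is good to about 2 mm. A picture is of the moment at which its call begins: read the wrist's pose just before it. There is no depth.
- robot.hand_in(): hands the job in, once; it reports no verdict.
Trained networks look in a picture, given as the dict that the camera call returned (one of the last four; its "shot" number tells which), for a name from the list of things; names that differ only in an ending like _2 or _b are one class to them, and where a whole thing is asked for, a point or a joint stands for the part that bears it (a point fixed in the world has none). Each returns a list of dicts, best first, with "conf" (0 to 1); they miss things now and then, are a little off and sometimes report something else, mostly with a low value. They report only what shows in the picture. A call takes as long as a camera call. They do not tell look-alikes from the thing itself.
- nets.outline_of(picture, name): "region" (384x512 bool, what is visible of it) and "pixel" ([column, row] in pixels, amid what is visible of it).
The state is a dict: "time": time; "q": joint angles; "joint_velocities": joint speeds; "joint_torque": joint torques, N m; "position": TCP position; "tool_rot": TCP orientation; "ft_force": force on the tool from outside, world axes, zero at the start; "moment": the same for the moment, N m; "grip_width": finger opening in m.
Only numpy, scipy, OpenCV 4.12 (cv2) and the standard library are available. Lean on these libraries where they do the work, as an engineer would, in place of code of your own. Each camera call takes 0.05 s, during which the arm holds its last target.

## Working session

There is one attempt and no reset: what is moved stays moved. The work goes in short steps, Python scripts to look and compute and a tool call to move; the robot and the scene stay as the last step left them, time stands still between calls to the robot, and variables do not carry over. Pictures are saved under pics/ and viewed, and the job is handed in when it is done.

Besides the shell and the picture viewer there is one more tool, called after "Request:" as name(argument=value, ...), one argument or row to a line, values as JSON. play_rows: Moves the arm, as the interface text tells. Its arguments: {"type":"object","properties":{"commands":{"type":"array"},"grip":{"type":"number"},"newtons":{"type":"number"}},"required":["commands"]}

```bash
mkdir -p pics; ls; cat > h.py <<'E'
from rig import robot,cams,nets
import numpy as np,cv2
from scipy.spatial.transform import Rotation as R
def snap(n,f):
    o=robot.get_obs(); c=cams.camera(n); cv2.imwrite('pics/'+f,c['img'][:,:,::-1]); c['obs']=o; return c
def W2C(c):
    if 'world_to_cam' in c: return np.array(c['world_to_cam'])
    o=c['obs'];T=np.eye(4);T[:3,:3]=R.from_quat(o['tool_rot']).as_matrix();T[:3,3]=o['position']
    return np.linalg.inv(T@np.array(c['mount']))
def proj(c,P):
    P=np.atleast_2d(P);M=W2C(c);q=P@M[:3,:3].T+M[:3,3]
    return np.c_[c['cx']+c['fx']*q[:,0]/-q[:,2], c['cy']-c['fy']*q[:,1]/-q[:,2]]
def ray(c,px,z):
    M=np.linalg.inv(W2C(c));d=np.array([(px[0]-c['cx'])/c['fx'],-(px[1]-c['cy'])/c['fy'],-1.])
    d=M[:3,:3]@d;o=M[:3,3];return o+d*(z-o[2])/d[2]
E
python3 - <<'E'
from h import *
o=robot.get_obs();print(o); print([a for a in dir(robot) if a[0]!='_'],getattr(robot,'tcp_to_grasp',None))
for n in ['scene','side','wrist']:
    c=snap(n,n+'0.png');print(n,{k:(v if k!='img' else 0) for k,v in c.items() if k!='obs'})
    for nm in ['blank','jig','keeper','keeper_peg','bowl','tin','gouge']:
        for r in nets.outline_of(c,nm): print(nm,round(r['conf'],2),r['pixel'],r['region'].sum())
E
```

```text
pics
{'time': 0.0, 'q': array([-1.49349499e+00,  5.28438550e-01,  1.43388956e+00, -5.18891625e-05,
        1.18137109e+00, -1.78489631e-01]), 'joint_velocities': array([ 0.00345543, -0.00076479,  0.00015989, -0.00140976, -0.00109876,
        0.00015342]), 'joint_torque': array([ 8.84348683e-04, -4.40039313e+01, -1.76589757e+01,  6.33105473e-02,
        5.79586742e-02, -1.57627924e-04]), 'position': array([ 0.15809087, -0.60388317,  0.19949269]), 'tool_rot': array([ 9.91830705e-01,  1.27556821e-01,  2.93058310e-05, -1.05313987e-03]), 'ft_force': array([-0.34335528,  0.63702258, -0.14358854]), 'moment': array([-0.01946104, -0.00156437, -0.00983852]), 'grip_width': 0.08702983844207968}
['Unreachable', 'get_obs', 'hand_in', 'tcp_to_grasp'] 0.0187
scene {'img': 0, 'fx': 411.43049489318565, 'fy': 411.43049489318565, 'cx': 253.40533309072362, 'cy': 191.42807007496987, 'world_to_cam': array([[-0.66740268,  0.74467297,  0.00598595,  0.30892479],
       [-0.62440085, -0.56395476,  0.54044297,  0.23089977],
       [ 0.40582908,  0.35695546,  0.84135935, -1.42255205],
       [ 0.        ,  0.   
[... 959 characters left out ...]

keeper 0.56 [214.2, 191.2] 182
keeper_peg 0.67 [211.8, 189.8] 239
keeper_peg 0.48 [243.8, 203.9] 2576
bowl 0.96 [234.6, 137.3] 434
tin 0.69 [276.1, 140.1] 418
tin 0.51 [209.5, 190.7] 232
gouge 0.91 [159.6, 292.8] 704
wrist {'img': 0, 'fx': 297.67502504161035, 'fy': 297.67502504161035, 'cx': 251.80463329372407, 'cy': 195.50601790994529, 'mount': array([[-8.52169190e-04,  9.60936391e-01,  2.76768002e-01,
         7.66617164e-02],
       [ 9.99999629e-01,  7.83203749e-04,  3.59723266e-04,
        -1.02567720e-03],
       [ 1.28905440e-04,  2.76768206e-01, -9.60936701e-01,
        -1.83206267e-01],
       [ 0.00000000e+00,  0.00000000e+00,  0.00000000e+00,
         1.00000000e+00]]), 'shot': 3}
```

```bash
python3 -c "
import cv2
for n in ['scene','side']:
    a=cv2.imread(f'pics/{n}0.png');cv2.imwrite(f'pics/{n}0b.png',cv2.resize(a,(800,600),interpolation=cv2.INTER_CUBIC))"
```

```text
(no output)
```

View pics/scene0b.png

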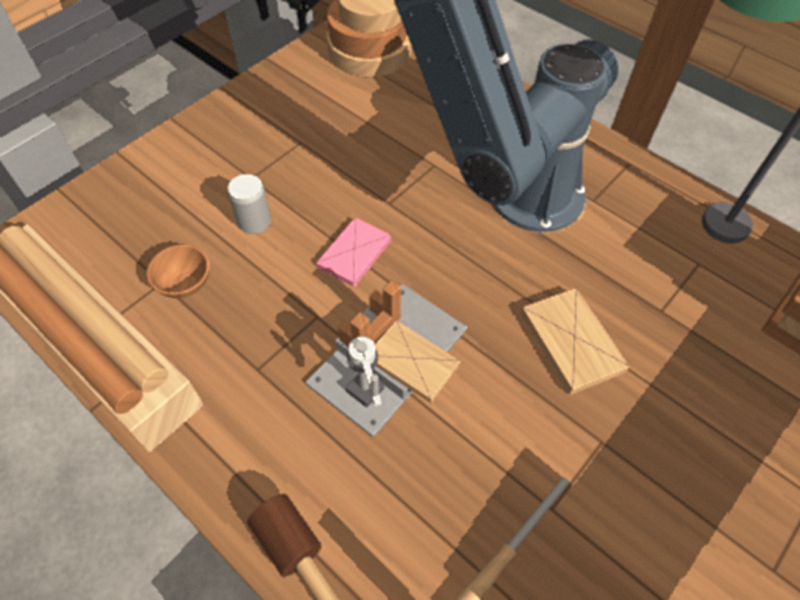

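View pics/side0b.png

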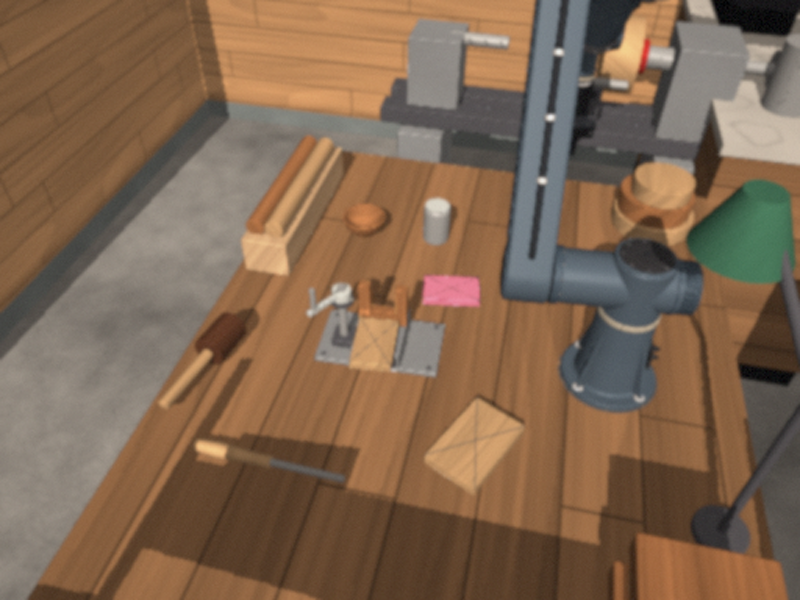

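View pics/wrist0.png

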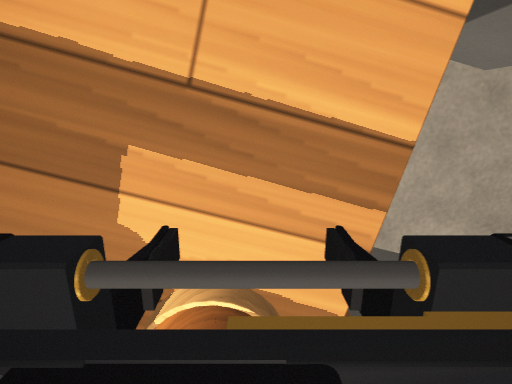

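```bash
python3 -c "
import cv2
a=cv2.imread('pics/scene0.png')[170:290,185:315];cv2.imwrite('pics/sc.png',cv2.resize(a,None,fx=6,fy=5,interpolation=cv2.INTER_CUBIC)[:600,:780])
a=cv2.imread('pics/side0.png')[170:250,190:297];cv2.imwrite('pics/sd.png',cv2.resize(a,None,fx=7,fy=7,interpolation=cv2.INTER_CUBIC))"
```

```text
(no output)
```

View pics/sc.png

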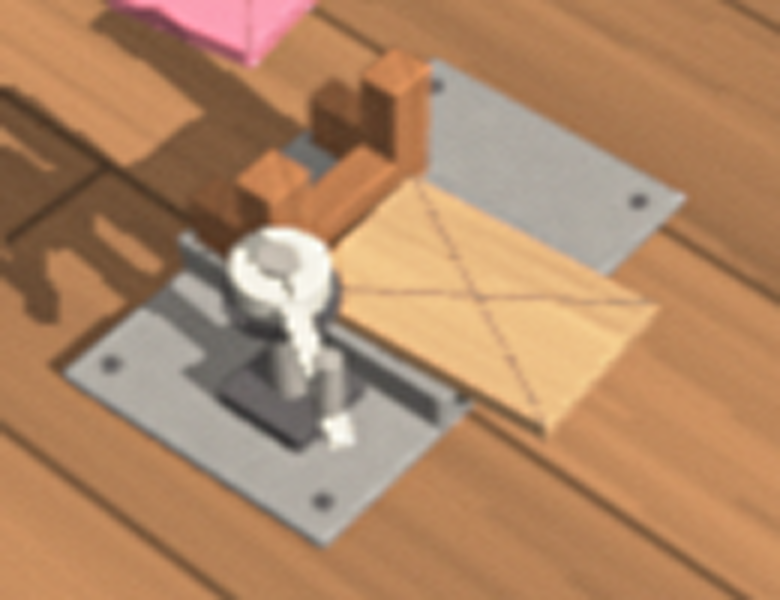

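View pics/sd.png

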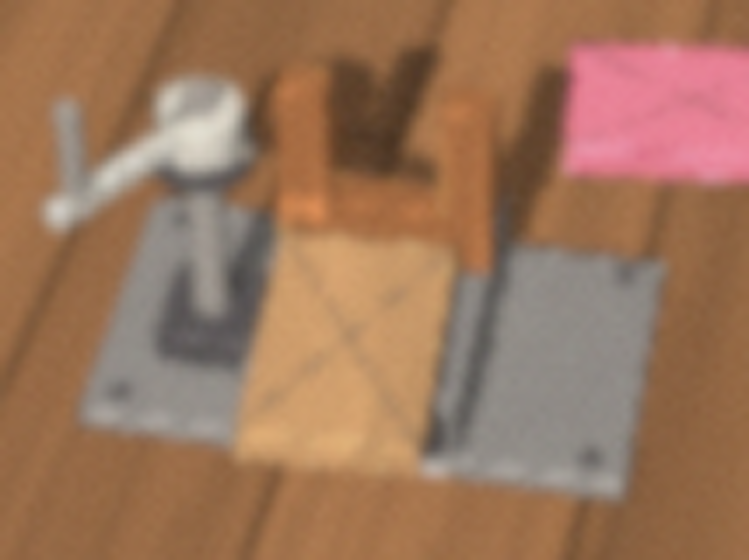

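```bash
cat > fit.py <<'E'
from h import *
from scipy.optimize import least_squares
c=cams.camera('scene');c['obs']=None; s=cams.camera('side');s['obs']=None
S=lambda u,v:(185+u/6-.4,170+v/5-.4); D=lambda u,v:(190+u/7-.43,170+v/7-.43)
pts=[(c,S(325,543),(-95,140,12)),(c,S(65,372),(65,140,12)),(c,S(686,198),(-95,-140,12)),(c,S(433,62),(65,-140,12)),
(s,D(82,422),(-95,140,12)),(s,D(625,490),(-95,-140,12)),(s,D(665,262),(65,-140,12)),(s,D(150,200),(65,140,12)),
(c,S(400,50),(22,-42-13,160)),(c,S(430,70),(0,-55,160)),(c,S(365,80),(22,-29,160)),(c,S(235,175),(22,29+26,160))]
def J(p,q): 
    a=p[2];q=np.array(q)/1000.;return np.array([p[0]+np.cos(a)*q[0]-np.sin(a)*q[1],p[1]+np.sin(a)*q[0]+np.cos(a)*q[1],q[2]])
if __name__=='__main__':
    f=lambda p:np.concatenate([proj(k,J(p,q))[0]-uv for k,uv,q in pts[:8]])
    r=least_squares(f,[0.3,-0.5,-1.3],loss='soft_l1');p=r.x;print(p,np.round(f(p).reshape(-1,2),1))
    g=lambda b:np.concatenate([proj(c,J(p,q))[0]-uv for uv,q in []])
    # blank top corners at z=70
    M=lambda P:(np.array([[np.cos(p[2]),np.sin(p[2])],[-np.sin(p[2]),np.cos(p[2])]])@(P[:2]-p[:2])*1000).round(1)
    for k,uv in [(c,S(658,305)),(c,S(545,428)),(c,S(415,180)),(s,D(240,432)),(s,D(420,440)),(s,D(280,233)),(s,D(455,245))]: print('blank',M(ray(k,uv,.07)))
    P=[(c,S(275,258),180),(s,D(205,95),180)]
    for k,uv,z in P: print('post',M(ray(k,uv,z/1000)))
    for k,uv,z in [(c,S(330,355),220),(s,D(67,102),220),(c,S(338,432),160),(s,D(60,210),160)]: print('peg/armend',M(ray(k,uv,z/1000)))
E
python3 fit.py
```

```text
[ 0.51680143  0.01521196 -1.51733256] [[ 0.4  0.9]
 [ 0.2  1. ]
 [ 0.5 -0.1]
 [ 0.7 -0.9]
 [-0.7 -2.3]
 [ 0.  -1.2]
 [-0.  -0.6]
 [ 0.7 -1.2]]
blank [-138.3  -44.4]
blank [-142.1   45.6]
blank [ -2.9 -36.7]
blank [-147.6   41. ]
blank [-137.   -44.3]
blank [-11.7  51.5]
blank [ -4.  -37.7]
post [-26.7  85.6]
post [-35.   79.7]
peg/armend [-91.  126.2]
peg/armend [-94.6 128.2]
peg/armend [-99.8 133.8]
peg/armend [-104.8  133.8]
```

```bash
cat > plan.py <<'E'
import json
from h import *
JP=[0.51680143,0.01521196,-1.51733256]
def jw(x,y,z):
    a=JP[2];x,y,z=x/1e3,y/1e3,z/1e3
    return np.array([JP[0]+np.cos(a)*x-np.sin(a)*y,JP[1]+np.sin(a)*x+np.cos(a)*y,z])
def wj(P):
    a=JP[2];d=np.array(P[:2])-JP[:2]
    return np.array([np.cos(a)*d[0]+np.sin(a)*d[1],-np.sin(a)*d[0]+np.cos(a)*d[1],P[2]])*1000
def state():
    o=robot.get_obs();m=R.from_quat(o['tool_rot']).as_matrix()
    return np.array(o['position']),np.arctan2(m[1,0],m[0,0]),o
def rows(wps,step=48):
    """wps: list of (world pos, target tool-x angle or None)"""
    p,a,o=state();out=[]
    for P,A in wps:
        for _ in range(100):
            d=(P-p)*1000;n=np.linalg.norm(d);da=0 if A is None else (A-a+np.pi)%(2*np.pi)-np.pi
            if n<1 and abs(da)<.005: break
            k=min(1,step/max(n,1e-9));d=d*k;s=np.clip(da,-.148,.148)
            x=np.array([np.cos(a),np.sin(a),0]);y=np.array([np.sin(a),-np.cos(a),0])
            out.append(dict(x=int(round(d@x)),y=int(round(d@y)),z=int(round(-d[2])),spin=round(-s,3)))
            p=p+d/1000;a+=s
    return out
def show():
    p,a,o=state();print('t',round(o['time'],2),'p',p.round(4),'jig',wj(p).round(1),'ang',round(a,3),'F',np.round(o['ft_force'],1),'w',round(o['grip_width'],4))
E
python3 - <<'E'
from plan import *
show()
for r in rows([(np.array([.3,-.55,.32]),None),(np.array([.5,-.2,.32]),1.624),(jw(-200,-10,300),1.624)]):print(json.dumps(r))
E
```

```text
t 1.3 p [ 0.1582 -0.6046  0.2004] jig [ 599.8 -391.3  200.4] ang 0.256 F [-0.5  0.3  1.4] w 0.087
{"x": 37, "y": -4, "z": -30, "spin": -0.0}
{"x": 37, "y": -4, "z": -30, "spin": -0.0}
{"x": 37, "y": -4, "z": -30, "spin": -0.0}
{"x": 37, "y": -4, "z": -30, "spin": -0.0}
{"x": 1, "y": 0, "z": -1, "spin": -0.0}
{"x": 34, "y": -34, "z": 0, "spin": -0.148}
{"x": 38, "y": -29, "z": 0, "spin": -0.148}
{"x": 42, "y": -23, "z": 0, "spin": -0.148}
{"x": 45, "y": -17, "z": 0, "spin": -0.148}
{"x": 47, "y": -10, "z": 0, "spin": -0.148}
{"x": 48, "y": -3, "z": 0, "spin": -0.148}
{"x": 48, "y": 4, "z": 0, "spin": -0.148}
{"x": 47, "y": 11, "z": 0, "spin": -0.148}
{"x": 18, "y": 7, "z": 0, "spin": -0.148}
{"x": 0, "y": 0, "z": 0, "spin": -0.036}
{"x": 48, "y": 2, "z": 2, "spin": -0.0}
{"x": 48, "y": 2, "z": 2, "spin": -0.0}
{"x": 48, "y": 2, "z": 2, "spin": -0.0}
{"x": 48, "y": 2, "z": 2, "spin": -0.0}
{"x": 48, "y": 2, "z": 2, "spin": -0.0}
{"x": 48, "y": 2, "z": 2, "spin": -0.0}
{"x": 48, "y": 2, "z": 2, "spin": -0.0}
{"x": 48, "y": 2, "z": 2, "spin": -0.0}
{"x": 31, "y": 1, "z": 1, "spin": -0.0}
```

Request:
play_rows(
  commands=[
    {"x": 37,"y": -4,"z": -30,"spin": 0},
    {"x": 37,"y": -4,"z": -30,"spin": 0},
    {"x": 37,"y": -4,"z": -30,"spin": 0},
    {"x": 37,"y": -4,"z": -30,"spin": 0},
    {"x": 34,"y": -34,"z": 0,"spin": -0.148},
    {"x": 38,"y": -29,"z": 0,"spin": -0.148},
    {"x": 42,"y": -23,"z": 0,"spin": -0.148},
    {"x": 45,"y": -17,"z": 0,"spin": -0.148},
  ],
  grip=0.35,
  newtons=15,
)

```text
time: 2.1
position: [0.398, -0.3857, 0.3248]
tool_rot: [0.911, 0.412, 0.001, 0.003]
ft_force: [0.4, 0.2, -0.5]
grip_width: 0.0337
```

```bash
python3 - <<'E'
from plan import *
show()
for r in rows([(np.array([.5,-.2,.32]),1.624),(jw(-200,-10,300),1.624)]):print(json.dumps(r))
E
```

```text
t 2.1 p [ 0.398  -0.3857  0.3248] jig [ 394.  -140.   324.8] ang 0.849 F [ 0.4  0.2 -0.5] w 0.0337
{"x": 47, "y": -10, "z": 1, "spin": -0.148}
{"x": 48, "y": -3, "z": 1, "spin": -0.148}
{"x": 48, "y": 4, "z": 1, "spin": -0.148}
{"x": 47, "y": 11, "z": 1, "spin": -0.148}
{"x": 19, "y": 7, "z": 0, "spin": -0.148}
{"x": 0, "y": 0, "z": 0, "spin": -0.035}
{"x": 48, "y": 2, "z": 2, "spin": -0.0}
{"x": 48, "y": 2, "z": 2, "spin": -0.0}
{"x": 48, "y": 2, "z": 2, "spin": -0.0}
{"x": 48, "y": 2, "z": 2, "spin": -0.0}
{"x": 48, "y": 2, "z": 2, "spin": -0.0}
{"x": 48, "y": 2, "z": 2, "spin": -0.0}
{"x": 48, "y": 2, "z": 2, "spin": -0.0}
{"x": 48, "y": 2, "z": 2, "spin": -0.0}
{"x": 31, "y": 1, "z": 1, "spin": -0.0}
```

Request:
play_rows(
  commands=[
    {"x": 47,"y": -10,"z": 1,"spin": -0.148},
    {"x": 48,"y": -3,"z": 1,"spin": -0.148},
    {"x": 48,"y": 4,"z": 1,"spin": -0.148},
    {"x": 47,"y": 11,"z": 1,"spin": -0.148},
    {"x": 25,"y": 7,"z": 0,"spin": -0.148},
    {"x": 48,"y": 2,"z": 1,"spin": -0.035},
    {"x": 48,"y": 2,"z": 2,"spin": 0},
    {"x": 48,"y": 2,"z": 2,"spin": 0},
  ],
)

```text
time: 2.9
position: [0.5059, -0.0375, 0.316]
tool_rot: [0.682, 0.731, 0.001, 0.007]
ft_force: [1.2, -0.3, 0.0]
grip_width: 0.0308
```

Request:
play_rows(
  commands=[
    {"x": 48,"y": 2,"z": 2,"spin": 0},
    {"x": 48,"y": 2,"z": 2,"spin": 0},
    {"x": 48,"y": 2,"z": 2,"spin": 0},
    {"x": 48,"y": 2,"z": 2,"spin": 0},
    {"x": 0,"y": 0,"z": 0,"spin": 0},
  ],
)

```text
time: 3.4
position: [0.4985, 0.1677, 0.307]
tool_rot: [0.68, 0.733, 0.003, 0.007]
ft_force: [0.0, -0.9, -0.3]
grip_width: 0.0307
```

```bash
python3 - <<'E'
from plan import *
show()
c=snap('wrist','w1.png')
import pickle;pickle.dump(c,open('w1.pkl','wb'))
for nm in ['blank']:
    for r in nets.outline_of(c,nm): print(nm,round(r['conf'],2),r['pixel'],r['region'].sum())
E
```

```text
t 3.4 p [0.4985 0.1677 0.307 ] jig [-153.3  -10.2  307. ] ang 1.645 F [ 0.  -0.9 -0.3] w 0.0307
blank 0.79 [96.9, 78.0] 12062
blank 0.6 [257.1, 213.7] 4979
```

View pics/w1.png

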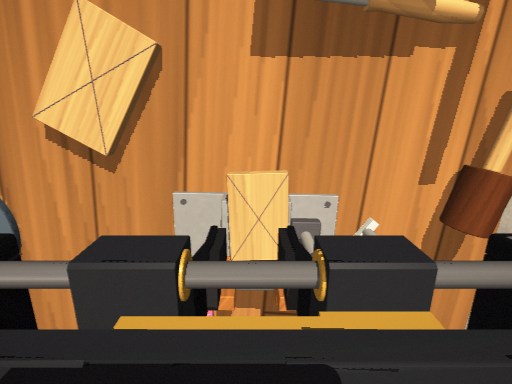

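```bash
python3 -c "
import cv2
a=cv2.imread('pics/w1.png')[160:270,165:385];cv2.imwrite('pics/w1c.png',cv2.resize(a,(792,396),interpolation=cv2.INTER_CUBIC))"
```

```text
(no output)
```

View pics/w1c.png

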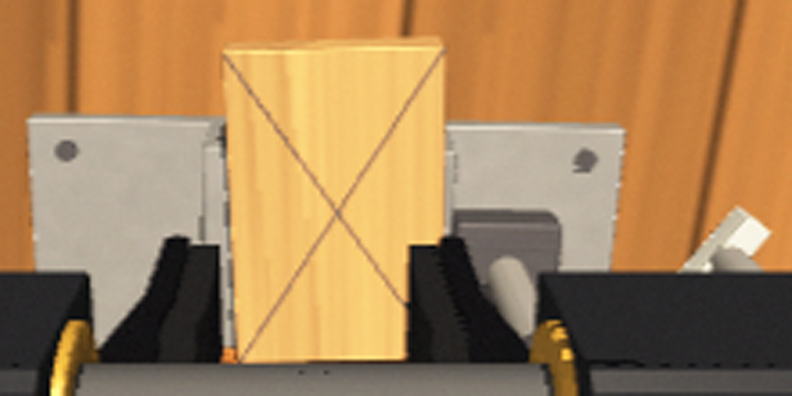

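```bash
python3 - <<'E'
from plan import *
import pickle
c=pickle.load(open('w1.pkl','rb'))
q=lambda u,v:(165+u/3.6-.35,160+v/3.6-.35)
for n,uv,z in [('L -95,-140',(29,121),.012),('R -95,140',(624,130),.012),('blankL',(224,54),.07),('blankR',(443,50),.07),('bl far L',(238,360),.07),('bed -55',(203,146),.05),('bed corner +55',(455,150),.05),('hole',(66,151),.012),('hole',(585,160),.012),('base lower corner L',(32,280),.012),('base R lower',(612,260),.012)]:
    print(n,wj(ray(c,q(*uv),z)).round(1))
E
```

```text
L -95,-140 [ -92.7 -135.8   12. ]
R -95,140 [-92.9 140.6  12. ]
blankL [-138.7  -41.9   70. ]
blankR [-141.8   45.7   70. ]
bl far L [ -2.7 -36.2  70. ]
bed -55 [-93.8 -52.4  50. ]
bed corner +55 [-93.7  56.1  50. ]
hole [ -78.5 -119.4   12. ]
hole [-77.9 123.7  12. ]
base lower corner L [ -12.8 -138.7   12. ]
base R lower [-27.3 141.5  12. ]
```

```bash
sed -i 's/^JP=.*/a0=-1.51733\nJP=[0.5168+np.cos(a0)*.0015-np.sin(a0)*.002,0.01521+np.sin(a0)*.0015+np.cos(a0)*.002,a0]/' plan.py; python3 - <<'E'
from plan import *
show()
for r in rows([(jw(-185,0,210),1.624),(jw(-185,0,36),1.624)]):print(json.dumps(r))
E
```

```text
t 3.5 p [0.4993 0.1634 0.3071] jig [-150.4  -11.5  307.1] ang 1.642 F [-0.9 -0.1  0.4] w 0.0308
{"x": 16, "y": 6, "z": 45, "spin": 0.018}
{"x": 16, "y": 5, "z": 45, "spin": -0.0}
{"x": 3, "y": 1, "z": 7, "spin": -0.0}
{"x": 0, "y": 0, "z": 48, "spin": -0.0}
{"x": 0, "y": 0, "z": 48, "spin": -0.0}
{"x": 0, "y": 0, "z": 48, "spin": -0.0}
{"x": 0, "y": 0, "z": 30, "spin": -0.0}
```

Request:
play_rows(
  commands=[
    {"x": 16,"y": 6,"z": 45,"spin": 0.018},
    {"x": 18,"y": 6,"z": 45,"spin": 0},
    {"x": 3,"y": 0,"z": 45,"spin": 0},
    {"x": 0,"y": 0,"z": 45,"spin": 0},
    {"x": 0,"y": 0,"z": 45,"spin": 0},
    {"x": 0,"y": 0,"z": 0,"spin": 0},
  ],
  grip=0.45,
)

```text
time: 4.1
position: [0.5235, 0.1904, 0.0797]
tool_rot: [0.693, 0.721, 0.007, 0.014]
ft_force: [-1.9, -0.5, 0.1]
grip_width: 0.0396
```

```bash
python3 - <<'E'
from plan import *
show()
for r in rows([(jw(-185,0,36),1.624)]):print(json.dumps(r))
E
```

```text
t 4.1 p [0.5235 0.1904 0.0797] jig [-176.1   14.    79.7] ang 1.611 F [-1.9 -0.5  0.1] w 0.0396
{"x": 9, "y": -14, "z": 44, "spin": -0.013}
```

```bash
python3 - <<'E'
s=open('plan.py').read()
s=s.replace("x=np.array([np.cos(a),np.sin(a),0]);y=np.array([np.sin(a),-np.cos(a),0])","m=R.from_quat(o['tool_rot'])*R.from_euler('z',-(a-a00));x,y,zz=m.as_matrix().T")
s=s.replace("z=int(round(-d[2]))","z=int(round(d@zz))").replace("p,a,o=state();out=[]","p,a,o=state();a00=a;out=[]")
s=s.replace("'F',np","'tz',R.from_quat(o['tool_rot']).as_matrix()[:,2].round(3),'F',np")
open('plan.py','w').write(s)
E
python3 - <<'E'
from plan import *
show()
for r in rows([(jw(-180,0,70),1.624),(jw(-170,0,36),1.624)],20):print(json.dumps(r))
E
```

```text
t 4.1 p [0.5235 0.1904 0.0797] jig [-176.1   14.    79.7] ang 1.611 tz [ 0.03 -0.01 -1.  ] F [-1.9 -0.5  0.1] w 0.0396
{"x": 4, "y": -14, "z": 9, "spin": -0.013}
{"x": -5, "y": -1, "z": 19, "spin": -0.0}
{"x": -4, "y": 0, "z": 15, "spin": -0.0}
```

Request:
play_rows(
  commands=[
    {"x": 4,"y": -14,"z": 9,"spin": -0.013},
    {"x": -4,"y": 0,"z": 17,"spin": 0},
    {"x": -4,"y": 0,"z": 17,"spin": 0},
    {"x": 0,"y": 0,"z": 0,"spin": 0},
  ],
)

```text
time: 4.5
position: [0.5175, 0.18, 0.0418]
tool_rot: [0.691, 0.723, 0.01, 0.018]
ft_force: [0.1, -0.5, 0.2]
grip_width: 0.0392
```

```bash
python3 - <<'E'
from plan import *
show()
snap('side','s2.png');a=cv2.imread('pics/s2.png')[130:290,160:340];cv2.imwrite('pics/s2c.png',cv2.resize(a,None,fx=3.7,fy=3.7,interpolation=cv2.INTER_CUBIC))
show()
E
```

```text
t 4.5 p [0.5175 0.18   0.0418] jig [-166.     7.5   41.8] ang 1.616 tz [ 0.039 -0.01  -0.999] F [ 0.1 -0.5  0.2] w 0.0392
t 4.55 p [0.5189 0.1804 0.043 ] jig [-166.3    8.9   43. ] ang 1.616 tz [ 0.042 -0.01  -0.999] F [0.9 0.5 0.4] w 0.0393
```

View pics/s2c.png

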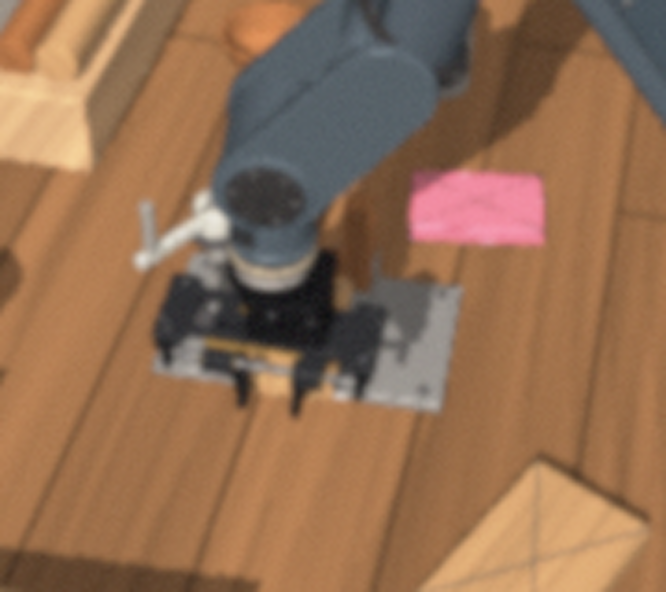

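Request:
play_rows(
  commands=[
    {"x": -8,"y": -8,"z": 4,"spin": 0},
    {"x": -8,"y": 0,"z": 2,"spin": 0},
    {"x": -6,"y": 0,"z": 0,"spin": 0},
  ],
)

```text
time: 4.85
position: [0.5188, 0.1628, 0.0426]
tool_rot: [0.693, 0.72, 0.022, 0.021]
ft_force: [1.1, 40.1, -0.7]
grip_width: 0.0394
```

```bash
python3 - <<'E'
from plan import *
show()
E
```

```text
t 4.85 p [0.5188 0.1628 0.0426] jig [-148.7    7.9   42.6] ang 1.609 tz [ 0.06   0.003 -0.998] F [ 1.1 40.1 -0.7] w 0.0394
```

Request:
play_rows(
  commands=[
    {"x": -4,"y": 0,"z": -6,"spin": 0},
    {"x": -4,"y": 0,"z": -8,"spin": 0},
    {"x": -4,"y": 0,"z": -8,"spin": 0},
  ],
)

```text
time: 5.15
position: [0.5194, 0.1621, 0.0683]
tool_rot: [0.696, 0.717, 0.032, 0.016]
ft_force: [0.1, 10.8, 0.1]
grip_width: 0.0392
```

```bash
python3 - <<'E'
from plan import *
show()
snap('scene','s3.png');a=cv2.imread('pics/s3.png')[150:290,185:345];cv2.imwrite('pics/s3c.png',cv2.resize(a,None,fx=4,fy=4,interpolation=cv2.INTER_CUBIC))
show()
E
```

```text
t 5.15 p [0.5194 0.1621 0.0683] jig [-148.     8.5   68.3] ang 1.602 tz [ 0.068  0.023 -0.997] F [ 0.1 10.8  0.1] w 0.0392
t 5.2 p [0.5199 0.1618 0.0696] jig [-147.7    8.9   69.6] ang 1.602 tz [ 0.069  0.023 -0.997] F [-1.  12.4  2.6] w 0.0389
```

View pics/s3c.png

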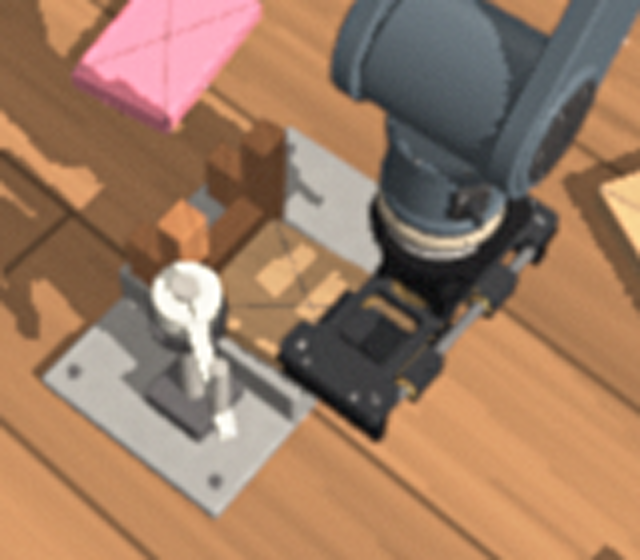

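```bash
python3 - <<'E'
from plan import *
c=snap('wrist','w3.png');a=c['img'][120:330,140:380,::-1];cv2.imwrite('pics/w3c.png',cv2.resize(a,None,fx=3,fy=2.8,interpolation=cv2.INTER_CUBIC))
c=snap('side','s4.png');a=c['img'][130:290,160:340,::-1];cv2.imwrite('pics/s4c.png',cv2.resize(a,None,fx=3.7,fy=3.7,interpolation=cv2.INTER_CUBIC))
show()
E
```

```text
t 5.3 p [0.5196 0.1619 0.0688] jig [-147.8    8.6   68.8] ang 1.602 tz [ 0.069  0.023 -0.997] F [-1.2 14.   2.1] w 0.0391
```

View pics/w3c.png

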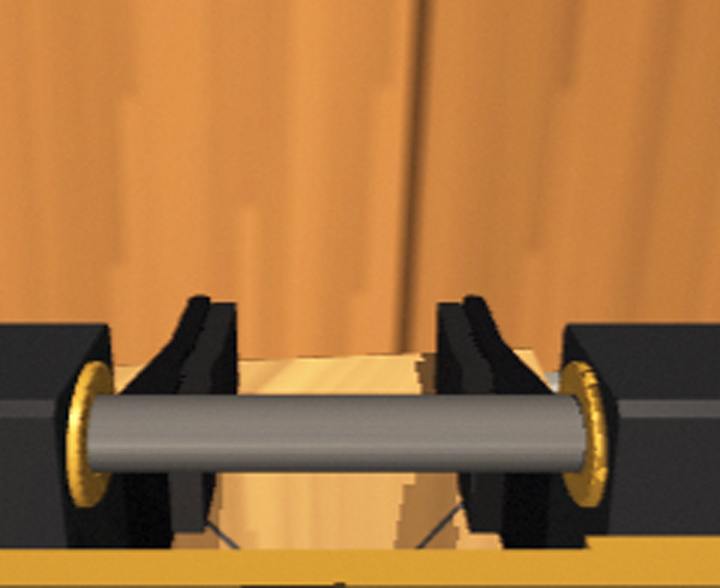

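View pics/s4c.png

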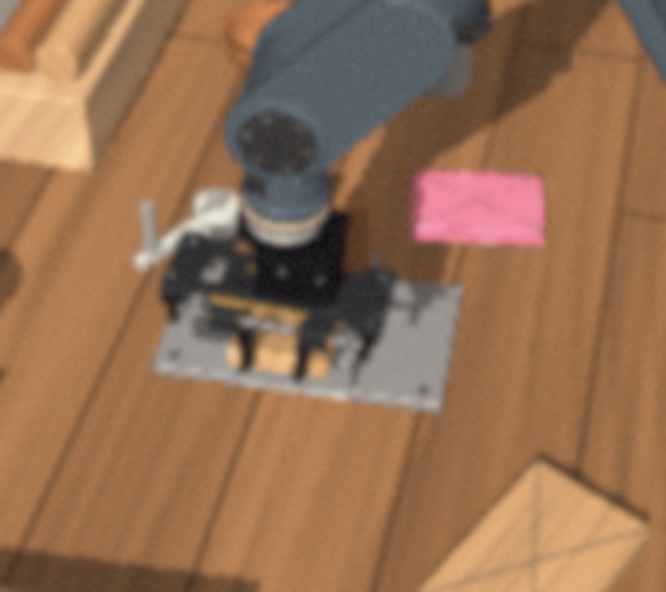

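```bash
python3 - <<'E'
from plan import *
c=cams.camera('side');c['obs']=None
for dz in (0,15,26,35):
    t=np.arcsin(dz/140)
    for y in(-45,45):
        print(dz,y,((proj(c,jw(-140*np.cos(t),y,50+dz))[0]-[160,130])*3.7).round(),((proj(c,jw(-140*np.cos(t)-20*np.sin(t)+0,y,50+dz+20*np.cos(t)))[0]-[160,130])*3.7).round())
a=c['img'][195:240,210:265,::-1];cv2.imwrite('pics/s5c.png',cv2.resize(a,None,fx=12,fy=12,interpolation=cv2.INTER_CUBIC))
E
```

```text
0 -45 [330. 395.] [330. 380.]
0 45 [233. 381.] [232. 366.]
15 -45 [330. 383.] [329. 370.]
15 45 [232. 370.] [231. 356.]
26 -45 [330. 374.] [329. 362.]
26 45 [232. 360.] [231. 348.]
35 -45 [331. 365.] [330. 355.]
35 45 [232. 352.] [230. 341.]
```

View pics/s5c.png

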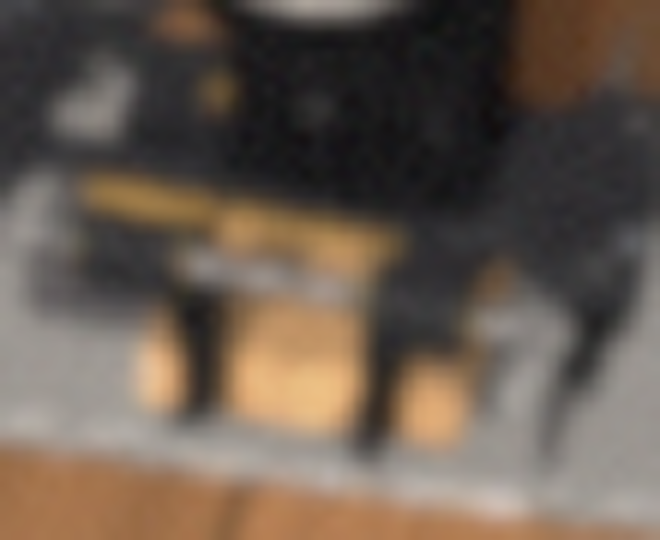

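Request:
play_rows(
  commands=[
    {"x": -4,"y": 0,"z": -8,"spin": 0},
    {"x": -5,"y": 0,"z": -8,"spin": 0},
    {"x": -6,"y": 0,"z": -7,"spin": 0},
  ],
)

```text
time: 5.65
position: [0.5196, 0.1549, 0.0957]
tool_rot: [0.698, 0.715, 0.04, 0.014]
ft_force: [-0.4, 15.0, 4.6]
grip_width: 0.0387
```

```bash
cat > look.py <<'E'
from plan import *
import sys
n=sys.argv[1]
show()
c=snap('side',n+'.png');a=c['img'][130:250,170:290,::-1];cv2.imwrite('pics/'+n+'c.png',cv2.resize(a,None,fx=5,fy=5,interpolation=cv2.INTER_CUBIC))
E
python3 look.py s6
```

```text
t 5.65 p [0.5196 0.1549 0.0957] jig [-140.9    8.3   95.7] ang 1.597 tz [ 0.076  0.039 -0.996] F [-0.4 15.   4.6] w 0.0387
```

View pics/s6c.png

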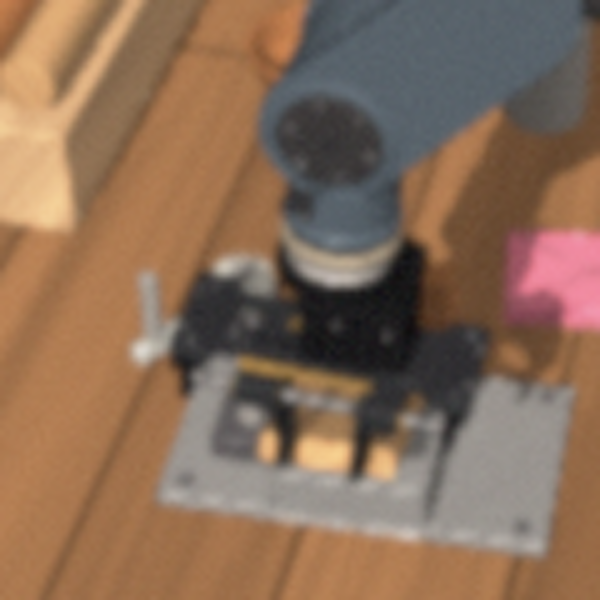

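Request:
play_rows(
  commands=[
    {"x": -9,"y": 0,"z": -12,"spin": 0},
    {"x": -10,"y": 0,"z": -12,"spin": 0},
    {"x": -11,"y": 0,"z": -11,"spin": 0},
  ],
)

```text
time: 6.0
position: [0.5191, 0.1293, 0.1361]
tool_rot: [0.699, 0.714, 0.048, 0.012]
ft_force: [0.1, 2.9, 1.7]
grip_width: 0.039
```

```bash
cat >> look.py <<'E'
for th in range(0,91,10):
    t=np.radians(th); X=-20*np.sin(t)-140*np.cos(t);Z=50+140*np.sin(t)
    print(th,[((proj(c,jw(X,y,Z))[0]-[170,130])*5).round().tolist() for y in(-43,47)],end=' ')
E
python3 look.py s7
```

```text
t 6.0 p [0.5191 0.1293 0.1361] jig [-115.3    6.4  136.1] ang 1.594 tz [ 0.085  0.051 -0.995] F [0.1 2.9 1.7] w 0.039
0 [[393.0, 533.0], [262.0, 515.0]] 10 [[392.0, 510.0], [260.0, 492.0]] 20 [[393.0, 483.0], [259.0, 465.0]] 30 [[395.0, 452.0], [260.0, 434.0]] 40 [[398.0, 419.0], [263.0, 401.0]] 50 [[402.0, 384.0], [267.0, 366.0]] 60 [[407.0, 350.0], [272.0, 332.0]] 70 [[413.0, 317.0], [279.0, 300.0]] 80 [[419.0, 287.0], [286.0, 270.0]] 90 [[426.0, 261.0], [294.0, 244.0]]
```

View pics/s7c.png

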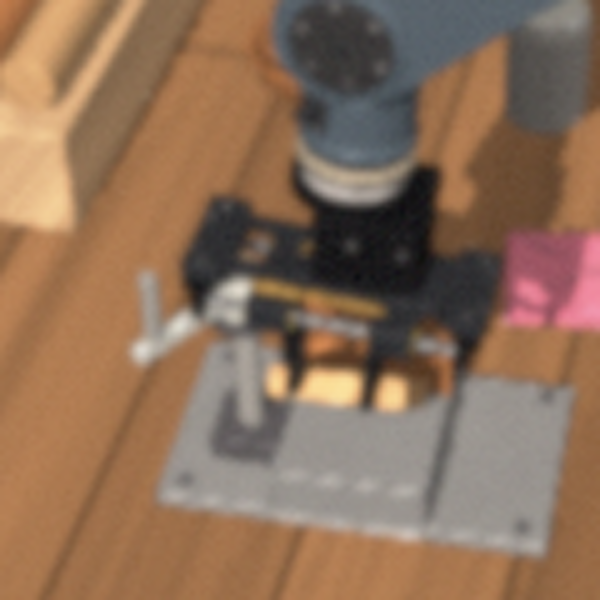

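Request:
play_rows(
  commands=[
    {"x": -11,"y": 0,"z": -3,"spin": 0},
    {"x": -12,"y": 0,"z": -4,"spin": 0},
    {"x": -12,"y": 0,"z": -3,"spin": 0},
  ],
)

```text
time: 6.35
position: [0.523, 0.1026, 0.1552]
tool_rot: [0.704, 0.707, 0.062, 0.009]
ft_force: [-1.6, 12.8, 18.2]
grip_width: 0.0396
```

```bash
python3 look.py s8
```

```text
t 6.35 p [0.523  0.1026 0.1552] jig [-88.4   8.8 155.2] ang 1.579 tz [ 0.101  0.075 -0.992] F [-1.6 12.8 18.2] w 0.0396
0 [[393.0, 533.0], [262.0, 515.0]] 10 [[392.0, 510.0], [260.0, 492.0]] 20 [[393.0, 483.0], [259.0, 465.0]] 30 [[395.0, 452.0], [260.0, 434.0]] 40 [[398.0, 419.0], [263.0, 401.0]] 50 [[402.0, 384.0], [267.0, 366.0]] 60 [[407.0, 350.0], [272.0, 332.0]] 70 [[413.0, 317.0], [279.0, 300.0]] 80 [[419.0, 287.0], [286.0, 270.0]] 90 [[426.0, 261.0], [294.0, 244.0]]
```

View pics/s8c.png

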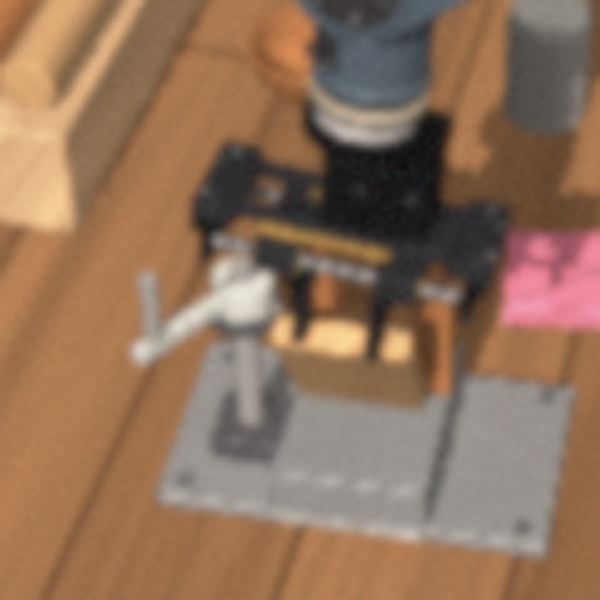

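Request:
play_rows(
  commands=[
    {"x": -9,"y": 0,"z": -4,"spin": 0},
    {"x": -9,"y": 0,"z": -3,"spin": 0},
  ],
)

```text
time: 6.6
position: [0.5241, 0.0836, 0.1653]
tool_rot: [0.704, 0.707, 0.065, 0.011]
ft_force: [-0.3, 2.5, 2.5]
grip_width: 0.039
```

```bash
python3 look.py s9
```

```text
t 6.6 p [0.5241 0.0836 0.1653] jig [-69.4   9.  165.3] ang 1.579 tz [ 0.108  0.076 -0.991] F [-0.3  2.5  2.5] w 0.039
0 [[393.0, 533.0], [262.0, 515.0]] 10 [[392.0, 510.0], [260.0, 492.0]] 20 [[393.0, 483.0], [259.0, 465.0]] 30 [[395.0, 452.0], [260.0, 434.0]] 40 [[398.0, 419.0], [263.0, 401.0]] 50 [[402.0, 384.0], [267.0, 366.0]] 60 [[407.0, 350.0], [272.0, 332.0]] 70 [[413.0, 317.0], [279.0, 300.0]] 80 [[419.0, 287.0], [286.0, 270.0]] 90 [[426.0, 261.0], [294.0, 244.0]]
```

View pics/s9c.png

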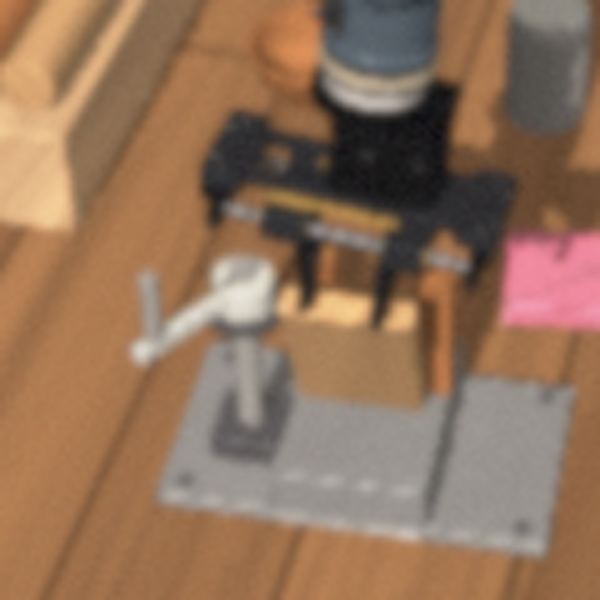

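Request:
play_rows(
  commands=[
    {"x": -9,"y": 0,"z": -3,"spin": 0},
    {"x": -9,"y": 0,"z": -3,"spin": 0},
    {"x": -9,"y": 0,"z": -2,"spin": 0},
  ],
)

```text
time: 6.95
position: [0.5239, 0.0521, 0.1718]
tool_rot: [0.704, 0.707, 0.065, 0.013]
ft_force: [0.4, 0.5, 1.5]
grip_width: 0.0389
```

```bash
python3 look.py s10
```

```text
t 6.95 p [0.5239 0.0521 0.1718] jig [-38.    7.  171.8] ang 1.579 tz [ 0.11   0.074 -0.991] F [0.4 0.5 1.5] w 0.0389
0 [[393.0, 533.0], [262.0, 515.0]] 10 [[392.0, 510.0], [260.0, 492.0]] 20 [[393.0, 483.0], [259.0, 465.0]] 30 [[395.0, 452.0], [260.0, 434.0]] 40 [[398.0, 419.0], [263.0, 401.0]] 50 [[402.0, 384.0], [267.0, 366.0]] 60 [[407.0, 350.0], [272.0, 332.0]] 70 [[413.0, 317.0], [279.0, 300.0]] 80 [[419.0, 287.0], [286.0, 270.0]] 90 [[426.0, 261.0], [294.0, 244.0]]
```

View pics/s10c.png

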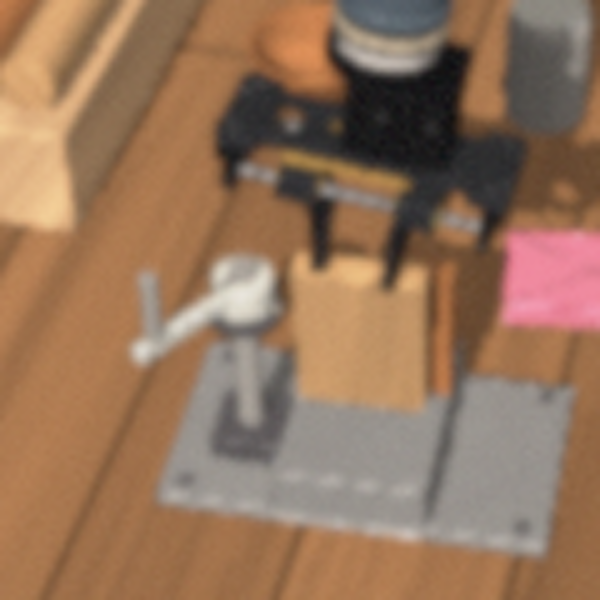

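Request:
play_rows(
  commands=[
    {"x": -7,"y": 0,"z": 0,"spin": 0},
    {"x": -5,"y": 0,"z": 0,"spin": 0},
    {"x": -3,"y": 0,"z": 0,"spin": 0},
  ],
)

```text
time: 7.3
position: [0.527, 0.0327, 0.1718]
tool_rot: [0.705, 0.706, 0.066, 0.016]
ft_force: [0.5, 1.1, 2.7]
grip_width: 0.0389
```

```bash
python3 look.py s11
```

```text
t 7.3 p [0.527  0.0327 0.1718] jig [-18.4   9.1 171.8] ang 1.576 tz [ 0.115  0.071 -0.991] F [0.5 1.1 2.7] w 0.0389
0 [[393.0, 533.0], [262.0, 515.0]] 10 [[392.0, 510.0], [260.0, 492.0]] 20 [[393.0, 483.0], [259.0, 465.0]] 30 [[395.0, 452.0], [260.0, 434.0]] 40 [[398.0, 419.0], [263.0, 401.0]] 50 [[402.0, 384.0], [267.0, 366.0]] 60 [[407.0, 350.0], [272.0, 332.0]] 70 [[413.0, 317.0], [279.0, 300.0]] 80 [[419.0, 287.0], [286.0, 270.0]] 90 [[426.0, 261.0], [294.0, 244.0]]
```

View pics/s11c.png

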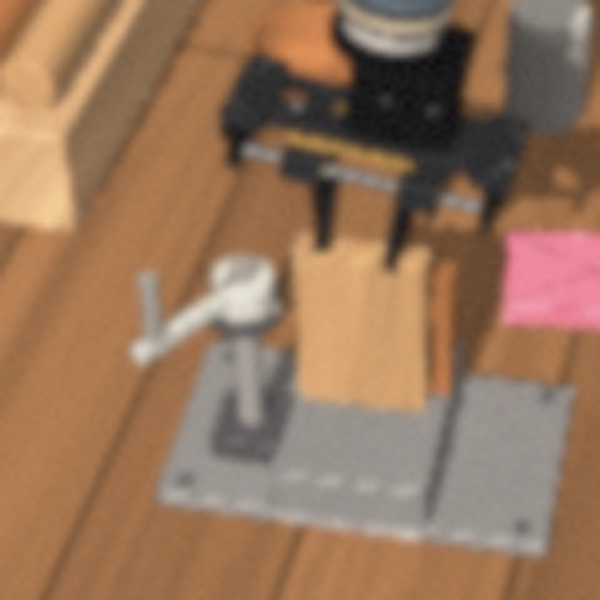

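```bash
python3 - <<'E'
from plan import *
p,a,o=state();m=R.from_quat(o['tool_rot']).as_matrix()
print(o['q'])
c=snap('side','s12.png')
im=c['img'][:,:,::-1].copy()
f=lambda P:((proj(c,P)[0]-[225,165])*10).astype(int)
k=cv2.resize(im[165:220,225:275],None,fx=10,fy=10,interpolation=cv2.INTER_CUBIC)
for s in (-1,1):
    for dx in(-.0095,.0095):
        for yy in(.0195,.03):
            P=p+m@[dx,s*yy,0];cv2.circle(k,tuple(f(P)),4,(0,0,255),-1)
for q in [(-20,-43,190),(-20,47,190),(0,-43,190),(0,47,190),(-20,-43,50),(0,-55,160),(-20,47,50)]: cv2.circle(k,tuple(f(jw(*q))),4,(0,255,0),-1)
cv2.imwrite('pics/s12c.png',k)
c=snap('scene','c12.png');im=c['img'][:,:,::-1].copy()
f=lambda P:((proj(c,P)[0]-[205,165])*9).astype(int)
k=cv2.resize(im[165:230,205:290],None,fx=9,fy=9,interpolation=cv2.INTER_CUBIC)
for q in [(-20,-43,190),(-20,47,190),(0,-43,190),(0,47,190),(-20,-43,50),(0,-55,160)]: cv2.circle(k,tuple(f(jw(*q))),4,(0,255,0),-1)
for s in (-1,1):
    for dx in(-.0095,.0095):
        for yy in(.0195,.03):
            P=p+m@[dx,s*yy,0];cv2.circle(k,tuple(f(P)),4,(0,0,255),-1)
cv2.imwrite('pics/c12c.png',k)
E
```

```text
[-0.21001805  0.39264334  1.8008749   0.1238488   0.85320293 -0.28841469]
```

View pics/s12c.png

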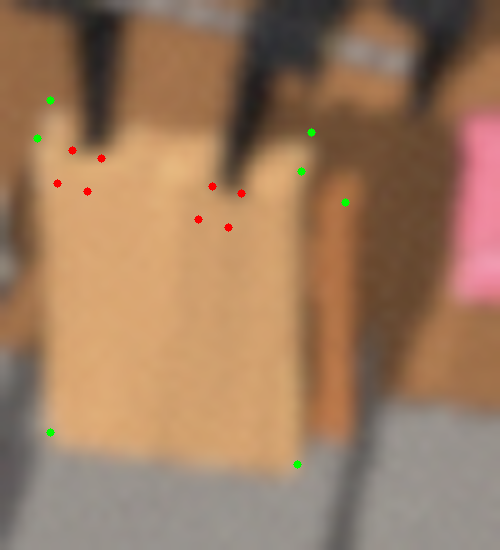

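View pics/c12c.png

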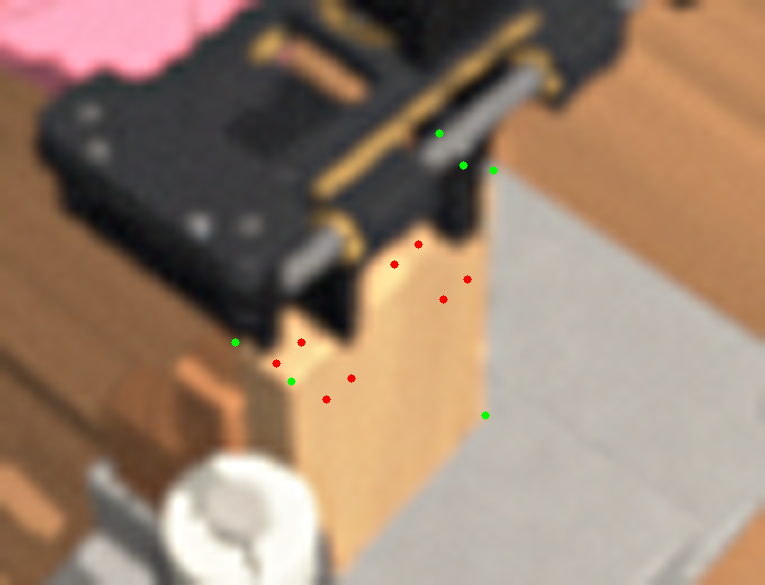

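```bash
python3 - <<'E'
from plan import *
from scipy.optimize import least_squares
c=cams.camera('scene');s=cams.camera('side')
for n,a,b in [('right',(460,240),(230,185)),('left',(343,340),(95,147))]:
    ua=np.array(a)/9+[205,165]-.4;ub=np.array(b)/10+[225,165]-.45
    r=least_squares(lambda P:np.r_[proj(c,P)[0]-ua,proj(s,P)[0]-ub],[.5,.03,.18]);print(n,wj(r.x).round(1),r.fun.round(2))
E
```

```text
right [-25.5 -19.2 187.9] [ 0.03  0.28  0.26 -0.27]
left [-22.   28.6 192.6] [-0.01 -0.06 -0.06  0.06]
```

Request:
play_rows(
  commands=[
    {"x": 0,"y": 0,"z": -15,"spin": 0},
    {"x": 8,"y": 0,"z": -30,"spin": 0},
    {"x": 40,"y": 0,"z": -20,"spin": 0},
    {"x": 45,"y": 0,"z": 0,"spin": 0},
    {"x": 45,"y": 0,"z": 0,"spin": 0},
    {"x": 0,"y": 0,"z": 0,"spin": 0},
  ],
)

```text
time: 8.15
position: [0.5109, 0.1707, 0.2423]
tool_rot: [0.706, 0.706, 0.059, 0.008]
ft_force: [-0.2, 0.2, 0.2]
grip_width: 0.0391
```

```bash
python3 - <<'E'
from plan import *
show()
c=snap('scene','c13.png');im=c['img'][:,:,::-1].copy()
f=lambda P:((proj(c,P)[0]-[205,165])*9).astype(int)
k=cv2.resize(im[165:230,205:290],None,fx=9,fy=9,interpolation=cv2.INTER_CUBIC)
for q in [(-20,-43,190),(-20,47,190),(0,-43,190),(0,47,190),(-20,-43,50),(0,-55,160)]: cv2.circle(k,tuple(f(jw(*q))),3,(0,255,0),-1)
cv2.imwrite('pics/c13c.png',k)
c=snap('side','s13.png');im=c['img'][:,:,::-1].copy()
f=lambda P:((proj(c,P)[0]-[195,165])*9).astype(int)
k=cv2.resize(im[165:230,195:280],None,fx=9,fy=9,interpolation=cv2.INTER_CUBIC)
for q in [(-20,-43,190),(-20,47,190),(0,-43,190),(0,47,190),(-20,-43,50),(-20,47,50),(0,-55,160)]: cv2.circle(k,tuple(f(jw(*q))),3,(0,255,0),-1)
cv2.imwrite('pics/s13c.png',k)
c=snap('wrist','w13.png')
E
```

```text
t 8.15 p [0.5109 0.1707 0.2423] jig [-157.1    0.4  242.3] ang 1.574 tz [ 0.094  0.073 -0.993] F [-0.2  0.2  0.2] w 0.0391
```

View pics/c13c.png

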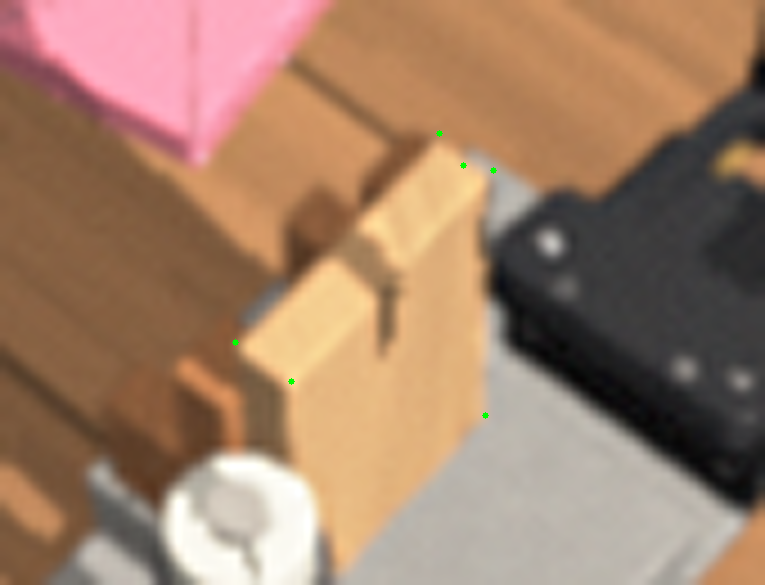

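View pics/s13c.png

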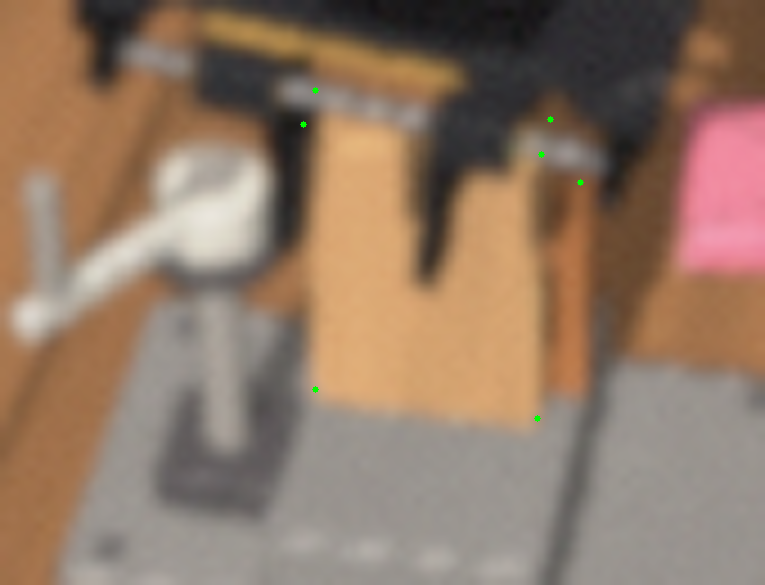

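View pics/w13.png

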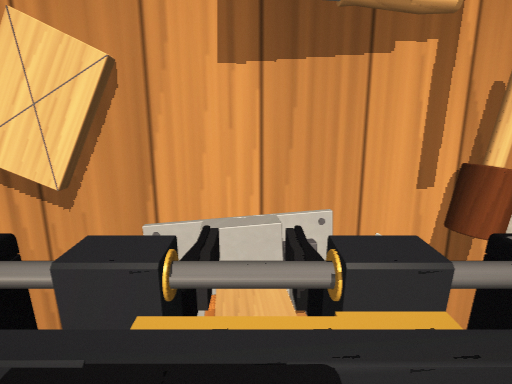

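```bash
python3 - <<'E'
from plan import *
show()
for r in rows([(jw(-110,0,150),1.624),(jw(-50,0,140),1.624)],40):print(json.dumps(r))
E
```

```text
t 8.3 p [0.5113 0.1659 0.2414] jig [-152.3    0.5  241.4] ang 1.569 tz [ 0.093  0.07  -0.993] F [ 0.5 -0.1 -0.5] w 0.039
{"x": -19, "y": -3, "z": 35, "spin": -0.055}
{"x": -19, "y": -4, "z": 35, "spin": -0.0}
{"x": -10, "y": -2, "z": 18, "spin": -0.0}
{"x": -40, "y": 0, "z": 4, "spin": -0.0}
{"x": -21, "y": 0, "z": 2, "spin": -0.0}
```

Request:
play_rows(
  commands=[
    {"x": -16,"y": -3,"z": 35,"spin": -0.055},
    {"x": -16,"y": -4,"z": 35,"spin": 0},
    {"x": -8,"y": -2,"z": 18,"spin": 0},
    {"x": -30,"y": 0,"z": 4,"spin": 0},
    {"x": -15,"y": 0,"z": 2,"spin": 0},
    {"x": 0,"y": 0,"z": 0,"spin": 0},
  ],
  grip=0,
)

```text
time: 8.9
position: [0.5127, 0.0763, 0.1352]
tool_rot: [0.691, 0.721, 0.054, 0.008]
ft_force: [0.0, 0.5, -0.1]
grip_width: 0.0028
```

```bash
python3 - <<'E'
from plan import *
show()
E
```

```text
t 8.9 p [0.5127 0.0763 0.1352] jig [-62.7  -2.9 135.2] ang 1.616 tz [ 0.087  0.067 -0.994] F [ 0.   0.5 -0.1] w 0.0028
```

Request:
play_rows(
  commands=[
    {"x": -12,"y": 0,"z": 0,"spin": 0},
    {"x": -8,"y": 0,"z": 0,"spin": 0},
    {"x": -5,"y": 0,"z": 0,"spin": 0},
    {"x": -3,"y": 0,"z": 0,"spin": 0},
  ],
)

```text
time: 9.3
position: [0.5126, 0.0461, 0.1329]
tool_rot: [0.693, 0.718, 0.054, 0.006]
ft_force: [-0.1, 8.7, 7.0]
grip_width: 0.0004
```

```bash
python3 - <<'E'
from plan import *
show()
E
```

```text
t 9.3 p [0.5126 0.0461 0.1329] jig [-32.5  -4.5 132.9] ang 1.609 tz [ 0.084  0.07  -0.994] F [-0.1  8.7  7. ] w 0.0004
```

Request:
play_rows(
  commands=[
    {"x": 15,"y": 0,"z": 0,"spin": 0},
    {"x": 35,"y": 0,"z": -10,"spin": 0},
    {"x": 15,"y": 0,"z": -40,"spin": 0},
    {"x": 0,"y": 0,"z": -40,"spin": 0},
    {"x": 0,"y": 0,"z": -35,"spin": 0},
    {"x": 0,"y": 0,"z": 0,"spin": 0},
  ],
  grip=0.6,
  newtons=25,
)

```text
time: 9.9
position: [0.4988, 0.1056, 0.2662]
tool_rot: [0.693, 0.719, 0.054, 0.005]
ft_force: [1.2, -1.3, 0.2]
grip_width: 0.0404
```

```bash
python3 - <<'E'
from plan import *
show()
for r in rows([(jw(-96,126,255),1.624),(jw(-96,126,196),1.624)],40):print(json.dumps(r))
c=snap('side','s14.png');im=c['img'][:,:,::-1].copy()
f=lambda P:((proj(c,P)[0]-[180,150])*7).astype(int)
k=cv2.resize(im[150:235,180:290],None,fx=7,fy=7,interpolation=cv2.INTER_CUBIC)
for q in [(-96,126,220),(-30,84,180),(-96,126,160)]: cv2.circle(k,tuple(f(jw(*q))),3,(0,0,255),-1)
cv2.imwrite('pics/s14c.png',k)
E
```

```text
t 9.9 p [0.4988 0.1056 0.2662] jig [-92.7 -15.2 266.2] ang 1.61 tz [ 0.082  0.071 -0.994] F [ 1.2 -1.3  0.2] w 0.0404
{"x": 1, "y": 39, "z": 7, "spin": -0.014}
{"x": 1, "y": 39, "z": 7, "spin": -0.0}
{"x": 1, "y": 39, "z": 7, "spin": -0.0}
{"x": 0, "y": 21, "z": 4, "spin": -0.0}
{"x": -3, "y": -3, "z": 40, "spin": -0.0}
{"x": -1, "y": -2, "z": 19, "spin": -0.0}
```

View pics/s14c.png

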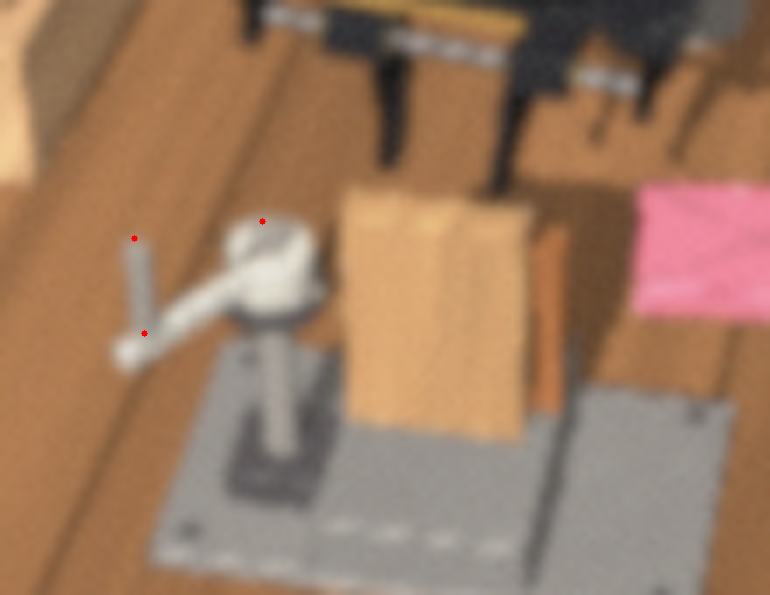

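```bash
python3 - <<'E'
from plan import *
from scipy.optimize import least_squares
c=cams.camera('scene');s=cams.camera('side')
im=c['img'][:,:,::-1].copy()
cv2.imwrite('pics/c14c.png',cv2.resize(im[190:270,200:280],None,fx=7,fy=7,interpolation=cv2.INTER_CUBIC))
S=lambda u,v:np.array((185+u/6-.4,170+v/5-.4)); D=lambda u,v:np.array((190+u/7-.43,170+v/7-.43))
for n,a,b in [('post',(278,255),(205,94)),('peg',(329,356),(67,101)),('pegbase',(333,412),(78,188))]:
    r=least_squares(lambda P:np.r_[proj(c,P)[0]-S(*a),proj(s,P)[0]-D(*b)],[.5,.03,.18]);print(n,wj(r.x).round(1),r.fun.round(2))
    z={'post':.18,'peg':.22,'pegbase':.166}[n]
    r=least_squares(lambda P:np.r_[proj(c,[*P,z])[0]-S(*a),proj(s,[*P,z])[0]-D(*b)],[.5,.03]);print(n,wj([*r.x,z]).round(1),r.fun.round(2))
E
```

```text
post [-25.9  79.4 172.7] [ 0.03  0.36  0.36 -0.34]
post [-29.5  80.7 180. ] [ 0.68  0.09 -0.36 -1.32]
peg [-93.3 125.5 220. ] [ 0.04  0.43  0.45 -0.4 ]
peg [-93.3 125.5 220. ] [ 0.04  0.43  0.45 -0.41]
pegbase [-94.1 126.2 163.7] [-0.   -0.04 -0.04  0.04]
pegbase [-95.1 126.5 166. ] [ 0.2  -0.12 -0.27 -0.29]
```

View pics/c14c.png

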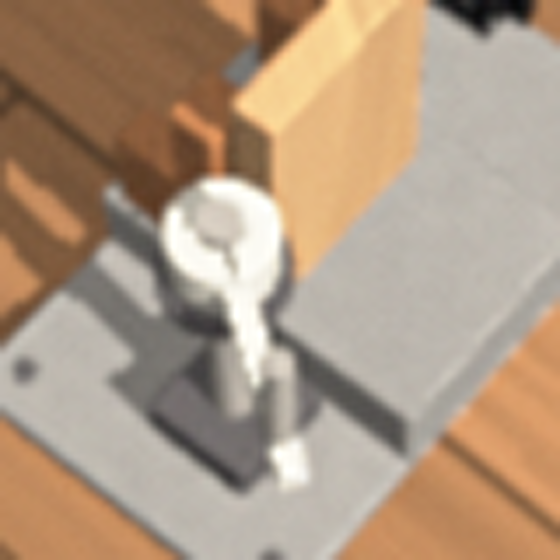

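Request:
play_rows(
  commands=[
    {"x": 0,"y": 39,"z": 5,"spin": -0.014},
    {"x": 0,"y": 39,"z": 5,"spin": 0},
    {"x": 0,"y": 39,"z": 5,"spin": 0},
    {"x": 0,"y": 24,"z": 2,"spin": 0},
    {"x": 0,"y": 0,"z": 0,"spin": 0},
  ],
  grip=0.75,
)

```text
time: 10.55
position: [0.6332, 0.1131, 0.241]
tool_rot: [0.689, 0.723, 0.043, -0.007]
ft_force: [-0.6, 0.4, -0.4]
grip_width: 0.0648
```

```bash
python3 - <<'E'
from plan import *
show()
for r in rows([(jw(-94,126,200),1.624)],30):print(json.dumps(r))
E
```

```text
t 10.55 p [0.6332 0.1131 0.241 ] jig [-93.  119.4 241. ] ang 1.621 tz [ 0.048  0.072 -0.996] F [-0.6  0.4 -0.4] w 0.0648
{"x": -1, "y": 3, "z": 30, "spin": -0.003}
{"x": -1, "y": 1, "z": 11, "spin": -0.0}
```

Request:
play_rows(
  commands=[
    {"x": -1,"y": 5,"z": 22,"spin": 0},
    {"x": -2,"y": 2,"z": 18,"spin": 0},
    {"x": 0,"y": 0,"z": 2,"spin": 0},
  ],
)

```text
time: 10.85
position: [0.6375, 0.1133, 0.1924]
tool_rot: [0.689, 0.723, 0.038, -0.012]
ft_force: [-0.1, -0.1, 0.2]
grip_width: 0.065
```

```bash
python3 look.py s15;  python3 - <<'E'
from plan import *
c=snap('scene','c15.png')
im=c['img'][:,:,::-1].copy()
cv2.imwrite('pics/c15c.png',cv2.resize(im[170:270,190:290],None,fx=6,fy=6,interpolation=cv2.INTER_CUBIC))
E
```

```text
t 10.85 p [0.6375 0.1133 0.1924] jig [-93.  123.7 192.4] ang 1.62 tz [ 0.036  0.072 -0.997] F [-0.1 -0.1  0.2] w 0.065
0 [[393.0, 533.0], [262.0, 515.0]] 10 [[392.0, 510.0], [260.0, 492.0]] 20 [[393.0, 483.0], [259.0, 465.0]] 30 [[395.0, 452.0], [260.0, 434.0]] 40 [[398.0, 419.0], [263.0, 401.0]] 50 [[402.0, 384.0], [267.0, 366.0]] 60 [[407.0, 350.0], [272.0, 332.0]] 70 [[413.0, 317.0], [279.0, 300.0]] 80 [[419.0, 287.0], [286.0, 270.0]] 90 [[426.0, 261.0], [294.0, 244.0]]
```

View pics/s15c.png

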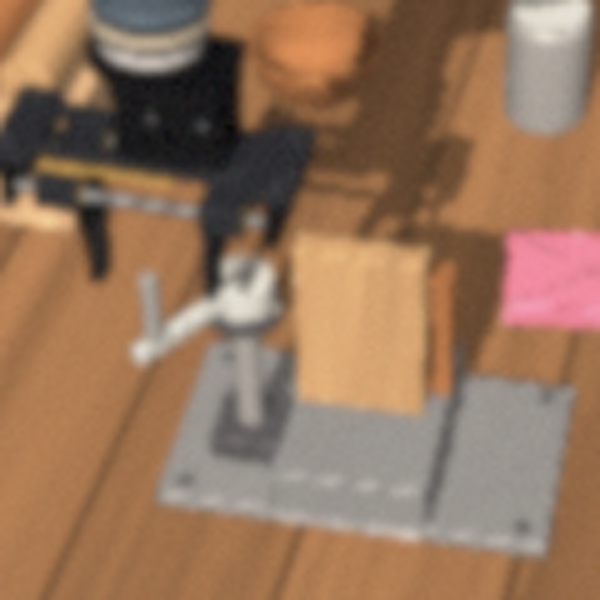

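View pics/c15c.png

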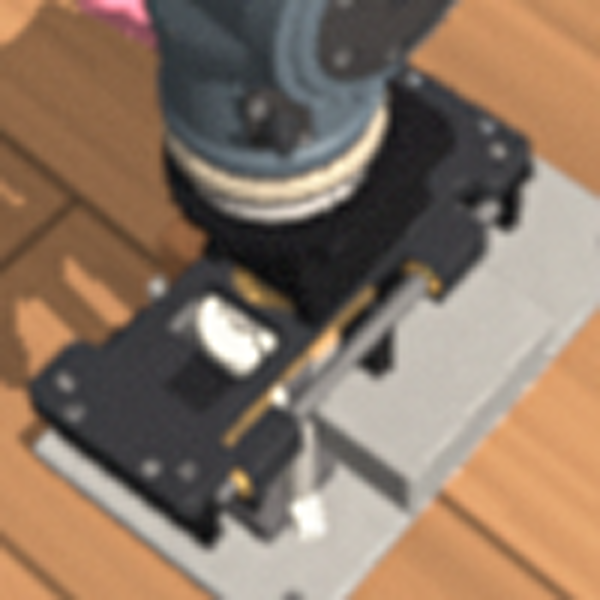

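Request:
play_rows(
  commands=[
    {"x": -1,"y": 2,"z": 4,"spin": 0},
    {"x": 0,"y": 0,"z": 0,"spin": 0},
    {"x": 0,"y": 0,"z": 0,"spin": 0},
    {"x": 0,"y": 0,"z": 0,"spin": 0},
  ],
  grip=0,
)

```text
time: 11.35
position: [0.6409, 0.113, 0.1933]
tool_rot: [0.689, 0.723, 0.041, -0.009]
ft_force: [0.3, 0.2, 0.1]
grip_width: 0.0411
```

```bash
python3 look.py s16
```

```text
t 11.35 p [0.6409 0.113  0.1933] jig [-92.5 127.1 193.3] ang 1.621 tz [ 0.043  0.072 -0.997] F [0.3 0.2 0.1] w 0.0411
0 [[393.0, 533.0], [262.0, 515.0]] 10 [[392.0, 510.0], [260.0, 492.0]] 20 [[393.0, 483.0], [259.0, 465.0]] 30 [[395.0, 452.0], [260.0, 434.0]] 40 [[398.0, 419.0], [263.0, 401.0]] 50 [[402.0, 384.0], [267.0, 366.0]] 60 [[407.0, 350.0], [272.0, 332.0]] 70 [[413.0, 317.0], [279.0, 300.0]] 80 [[419.0, 287.0], [286.0, 270.0]] 90 [[426.0, 261.0], [294.0, 244.0]]
```

View pics/s16c.png

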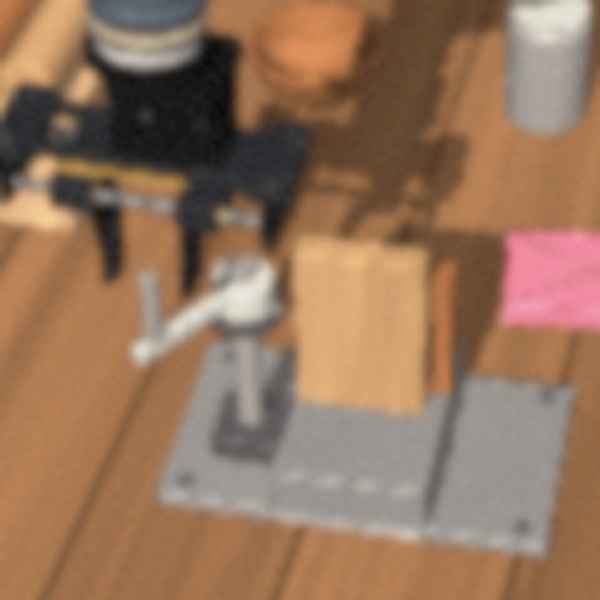

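Request:
play_rows(
  commands=[
    {"x": -1,"y": 0,"z": 9,"spin": 0},
    {"x": 0,"y": 0,"z": 0,"spin": 0},
    {"x": 0,"y": 0,"z": 0,"spin": 0},
    {"x": 0,"y": 0,"z": 0,"spin": 0},
    {"x": 0,"y": 0,"z": 0,"spin": 0},
  ],
)

```text
time: 11.9
position: [0.6424, 0.1129, 0.1845]
tool_rot: [0.689, 0.723, 0.042, -0.008]
ft_force: [0.2, -0.7, 0.4]
grip_width: 0.011
```

```bash
python3 look.py s17
```

```text
t 11.9 p [0.6424 0.1129 0.1845] jig [-92.3 128.6 184.5] ang 1.621 tz [ 0.046  0.072 -0.996] F [ 0.2 -0.7  0.4] w 0.011
0 [[393.0, 533.0], [262.0, 515.0]] 10 [[392.0, 510.0], [260.0, 492.0]] 20 [[393.0, 483.0], [259.0, 465.0]] 30 [[395.0, 452.0], [260.0, 434.0]] 40 [[398.0, 419.0], [263.0, 401.0]] 50 [[402.0, 384.0], [267.0, 366.0]] 60 [[407.0, 350.0], [272.0, 332.0]] 70 [[413.0, 317.0], [279.0, 300.0]] 80 [[419.0, 287.0], [286.0, 270.0]] 90 [[426.0, 261.0], [294.0, 244.0]]
```

View pics/s17c.png

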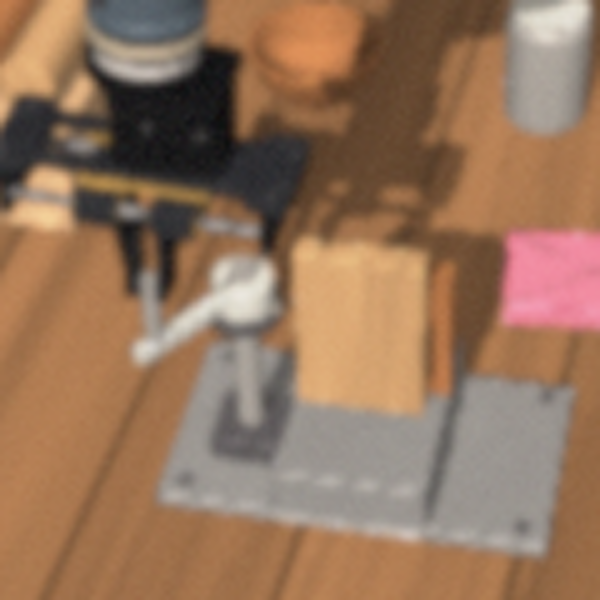

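Request:
play_rows(
  commands=[
    {"x": 0,"y": 0,"z": 0,"spin": 0},
    {"x": 0,"y": 0,"z": 0,"spin": 0},
  ],
)

```text
time: 12.15
position: [0.6424, 0.1129, 0.1846]
tool_rot: [0.689, 0.723, 0.042, -0.008]
ft_force: [-0.1, 0.4, -0.5]
grip_width: 0.0108
```

```bash
cat > arc.py <<'E'
from plan import *
import sys
show()
p,a,o=state();P=wj(p);C=np.array([float(sys.argv[1]),float(sys.argv[2])]);v=P[:2]-C;ph=np.degrees(np.arctan2(v[1],v[0]))%360;print('r',np.hypot(*v),'phi',ph,'F jig',[np.dot(o['ft_force'][:2],[np.cos(a0),np.sin(a0)]).round(1),np.dot(o['ft_force'][:2],[-np.sin(a0),np.cos(a0)]).round(1)])
pt=P[:2]
while ph<274:
    ph+=10;n=C+78*np.array([np.cos(np.radians(ph)),np.sin(np.radians(ph))]);d=n-pt
    W=np.array([np.cos(a0)*d[0]-np.sin(a0)*d[1],np.sin(a0)*d[0]+np.cos(a0)*d[1],(184.6-P[2])/5]);P[2]+= (184.6-P[2])/5
    m=R.from_quat(o['tool_rot']).as_matrix();print(round(ph),(m.T@W).round(1));pt=n
E
python3 arc.py -29.2 82.7
```

```text
t 12.15 p [0.6424 0.1129 0.1846] jig [-92.4 128.6 184.6] ang 1.621 tz [ 0.046  0.072 -0.996] F [-0.1  0.4 -0.5] w 0.0108
r 78.08347171899013 phi 143.994869107392 F jig [np.float64(-0.4), np.float64(-0.1)]
154 [  6.9 -11.7  -0.1]
164 [  4.8 -12.7  -0.3]
174 [  2.5 -13.3  -0.5]
184 [  0.2 -13.6  -0.7]
194 [ -2.2 -13.4  -0.8]
204 [ -4.5 -12.8  -0.9]
214 [ -6.6 -11.8  -1. ]
224 [ -8.6 -10.5  -1.1]
234 [-10.3  -8.8  -1.2]
244 [-11.6  -6.9  -1.2]
254 [-12.7  -4.8  -1.1]
264 [-13.3  -2.5  -1.1]
274 [-13.6  -0.1  -1. ]
284 [-13.4   2.2  -0.8]
```

Request:
play_rows(
  commands=[
    {"x": 7,"y": -12,"z": 0,"spin": 0},
    {"x": 5,"y": -13,"z": 0,"spin": 0},
    {"x": 2,"y": -13,"z": 0,"spin": 0},
  ],
)

```text
time: 12.45
position: [0.6101, 0.1256, 0.1847]
tool_rot: [0.689, 0.723, 0.048, -0.003]
ft_force: [4.7, 1.1, 0.7]
grip_width: 0.0107
```

```bash
python3 arc.py -29.2 82.7
```

```text
t 12.45 p [0.6101 0.1256 0.1847] jig [-106.7   97.1  184.7] ang 1.621 tz [ 0.062  0.073 -0.995] F [4.7 1.1 0.7] w 0.0107
r 78.852645805896 phi 169.47261408237662 F jig [np.float64(-0.8), np.float64(4.7)]
179 [  0.4 -13.7  -0.9]
189 [ -1.1 -13.5  -1. ]
199 [ -3.4 -13.1  -1.1]
209 [ -5.7 -12.3  -1.2]
219 [ -7.7 -11.1  -1.3]
229 [-9.5 -9.6 -1.3]
239 [-11.1  -7.8  -1.3]
249 [-12.3  -5.8  -1.2]
259 [-13.1  -3.5  -1.1]
269 [-13.5  -1.2  -1. ]
279 [-13.5   1.2  -0.9]
```

Request:
play_rows(
  commands=[
    {"x": 1,"y": -14,"z": -1,"spin": 0},
    {"x": -1,"y": -14,"z": -1,"spin": 0},
    {"x": -3,"y": -13,"z": -1,"spin": 0},
    {"x": -6,"y": -12,"z": -1,"spin": 0},
  ],
)

```text
time: 12.85
position: [0.5607, 0.1152, 0.185]
tool_rot: [0.687, 0.724, 0.053, 0.003]
ft_force: [3.7, 1.3, -0.9]
grip_width: 0.0111
```

```bash
python3 arc.py -29.2 82.7
```

```text
t 12.85 p [0.5607 0.1152 0.185 ] jig [-99.   47.2 185. ] ang 1.626 tz [ 0.078  0.072 -0.994] F [ 3.7  1.3 -0.9] w 0.0111
r 78.33207645183205 phi 206.93954257466265 F jig [np.float64(-1.1), np.float64(3.8)]
217 [ -7.5 -11.3  -1.4]
227 [ -9.1 -10.   -1.4]
237 [-10.7  -8.3  -1.4]
247 [-12.   -6.3  -1.3]
257 [-12.9  -4.2  -1.2]
267 [-13.4  -1.9  -1. ]
277 [-13.6   0.5  -0.9]
```

Request:
play_rows(
  commands=[
    {"x": -8,"y": -12,"z": -1,"spin": 0},
    {"x": -10,"y": -10,"z": -2,"spin": 0},
    {"x": -11,"y": -8,"z": -2,"spin": 0},
  ],
)

```text
time: 13.15
position: [0.5337, 0.0846, 0.1857]
tool_rot: [0.686, 0.725, 0.056, 0.007]
ft_force: [7.7, 1.1, -10.5]
grip_width: 0.0111
```

```bash
python3 arc.py -29.2 82.7; python3 look.py s18
```

```text
t 13.15 p [0.5337 0.0846 0.1857] jig [-69.9  18.6 185.7] ang 1.629 tz [ 0.088  0.072 -0.994] F [  7.7   1.1 -10.5] w 0.0111
r 75.94678761069984 phi 237.57330064058817 F jig [np.float64(-0.7), np.float64(7.7)]
248 [-10.9  -8.   -1.3]
258 [-12.9  -4.1  -1.1]
268 [-13.5  -1.7  -0.9]
278 [-13.6   0.6  -0.7]
t 13.15 p [0.5337 0.0846 0.1857] jig [-69.9  18.6 185.7] ang 1.629 tz [ 0.088  0.072 -0.994] F [  7.7   1.1 -10.5] w 0.0111
0 [[393.0, 533.0], [262.0, 515.0]] 10 [[392.0, 510.0], [260.0, 492.0]] 20 [[393.0, 483.0], [259.0, 465.0]] 30 [[395.0, 452.0], [260.0, 434.0]] 40 [[398.0, 419.0], [263.0, 401.0]] 50 [[402.0, 384.0], [267.0, 366.0]] 60 [[407.0, 350.0], [272.0, 332.0]] 70 [[413.0, 317.0], [279.0, 300.0]] 80 [[419.0, 287.0], [286.0, 270.0]] 90 [[426.0, 261.0], [294.0, 244.0]]
```

View pics/s18c.png

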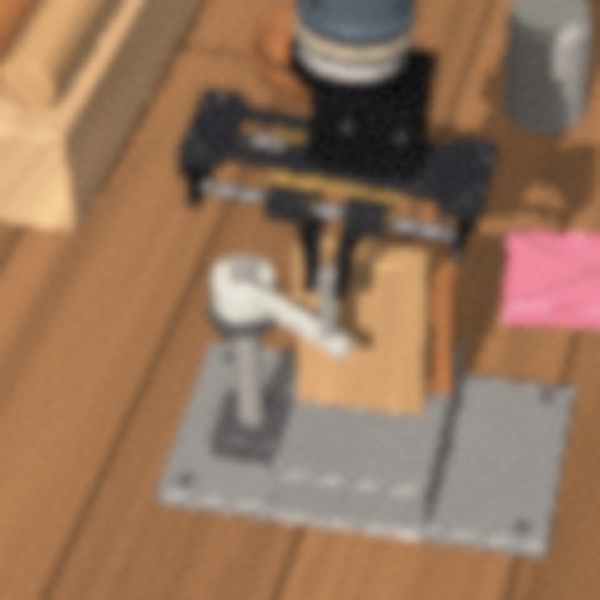

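Request:
play_rows(
  commands=[
    {"x": -11,"y": -8,"z": -1,"spin": 0},
    {"x": -13,"y": -4,"z": -1,"spin": 0},
    {"x": -8,"y": -2,"z": -1,"spin": 0},
  ],
)

```text
time: 13.5
position: [0.5257, 0.0495, 0.1861]
tool_rot: [0.687, 0.724, 0.061, 0.012]
ft_force: [7.5, 2.7, -11.6]
grip_width: 0.011
```

```bash
python3 arc.py -29.2 82.7; python3 look.py s19
```

```text
t 13.5 p [0.5257 0.0495 0.1861] jig [-35.3   8.8 186.1] ang 1.628 tz [ 0.102  0.072 -0.992] F [  7.5   2.7 -11.6] w 0.011
r 74.19738388513377 phi 265.27842711524335 F jig [np.float64(-2.3), np.float64(7.7)]
275 [-13.3  -3.7  -1. ]
t 13.5 p [0.5257 0.0495 0.1861] jig [-35.3   8.8 186.1] ang 1.628 tz [ 0.102  0.072 -0.992] F [  7.5   2.7 -11.6] w 0.011
0 [[393.0, 533.0], [262.0, 515.0]] 10 [[392.0, 510.0], [260.0, 492.0]] 20 [[393.0, 483.0], [259.0, 465.0]] 30 [[395.0, 452.0], [260.0, 434.0]] 40 [[398.0, 419.0], [263.0, 401.0]] 50 [[402.0, 384.0], [267.0, 366.0]] 60 [[407.0, 350.0], [272.0, 332.0]] 70 [[413.0, 317.0], [279.0, 300.0]] 80 [[419.0, 287.0], [286.0, 270.0]] 90 [[426.0, 261.0], [294.0, 244.0]]
```

View pics/s19c.png

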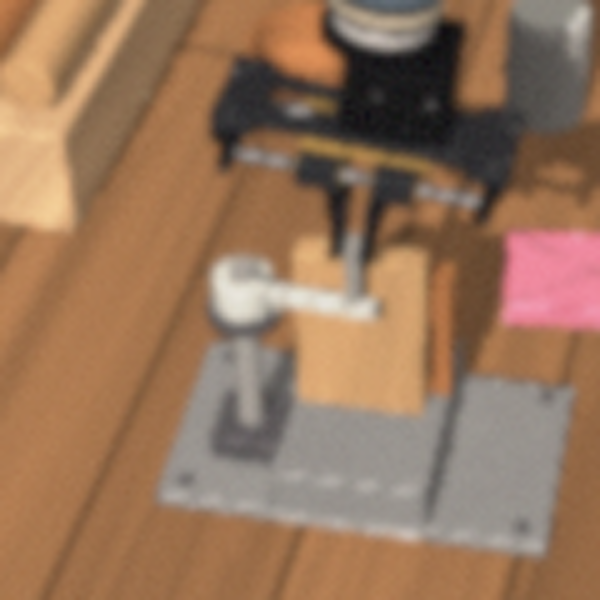

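Request:
play_rows(
  commands=[
    {"x": -6,"y": -2,"z": 0,"spin": 0},
    {"x": -5,"y": 0,"z": 0,"spin": 0},
    {"x": -5,"y": 0,"z": 0,"spin": 0},
  ],
)

```text
time: 13.85
position: [0.526, 0.0444, 0.186]
tool_rot: [0.691, 0.719, 0.073, 0.005]
ft_force: [4.7, 16.1, -0.8]
grip_width: 0.0112
```

```bash
python3 arc.py -29.2 82.7
```

```text
t 13.85 p [0.526  0.0444 0.186 ] jig [-30.2   8.8 186. ] ang 1.616 tz [ 0.108  0.099 -0.989] F [ 4.7 16.1 -0.8] w 0.0112
r 73.95014537265129 phi 269.25713686973495 F jig [np.float64(-15.8), np.float64(5.6)]
279 [-13.5  -2.8  -1.3]
```

Request:
play_rows(
  commands=[
    {"x": -6,"y": 0,"z": 0,"spin": 0},
    {"x": -7,"y": 0,"z": 0,"spin": 0},
  ],
)

```text
time: 14.05
position: [0.526, 0.0449, 0.186]
tool_rot: [0.694, 0.715, 0.084, -0.005]
ft_force: [6.3, 24.1, -0.6]
grip_width: 0.0111
```

```bash
python3 arc.py -29.2 82.7; python3 - <<'E'
from plan import *
for n,x0,y0 in (('side',200,165),('scene',200,165)):
    c=snap(n,n+'20.png');im=c['img'][:,:,::-1].copy()
    f=lambda P:((proj(c,P)[0]-[x0,y0])*8).astype(int)
    k=cv2.resize(im[y0:y0+70,x0:x0+90],None,fx=8,fy=8,interpolation=cv2.INTER_CUBIC)
    for q in [(-30,84,180),(-30,6,220),(-30,-10,166),(-30,6,166)]: cv2.circle(k,tuple(f(jw(*q))),3,(0,0,255),-1)
    cv2.imwrite(f'pics/{n}20c.png',k)
E
```

```text
t 14.05 p [0.526  0.0449 0.186 ] jig [-30.7   8.8 186. ] ang 1.609 tz [ 0.11   0.126 -0.986] F [ 6.3 24.1 -0.6] w 0.0111
r 73.9403663639693 phi 268.86954587608676 F jig [np.float64(-23.7), np.float64(7.6)]
279 [-13.5  -2.8  -1.7]
```

View pics/side20c.png

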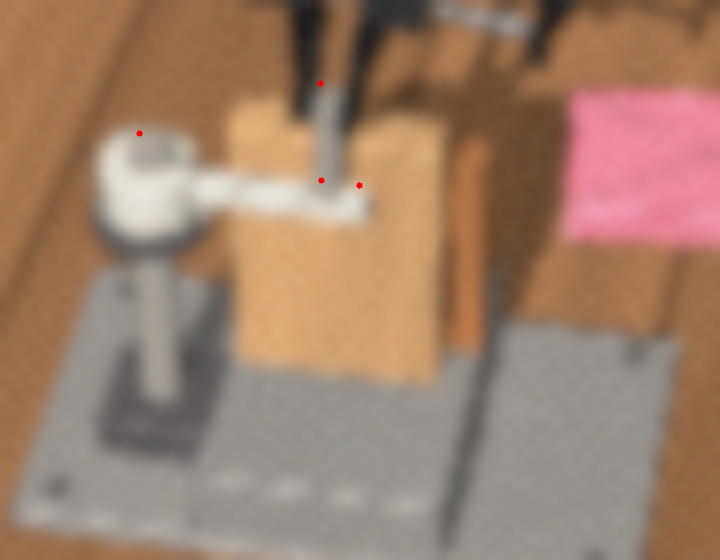

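View pics/scene20c.png

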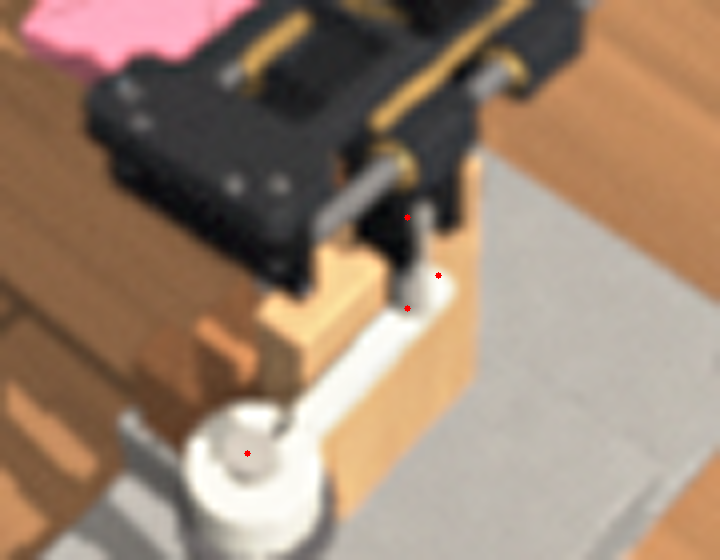

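Request:
play_rows(
  commands=[
    {"x": 0,"y": 0,"z": 0,"spin": 0},
    {"x": 0,"y": 0,"z": 0,"spin": 0},
  ],
)

```text
time: 14.35
position: [0.5261, 0.047, 0.1862]
tool_rot: [0.694, 0.715, 0.085, -0.005]
ft_force: [3.7, -1.4, -4.3]
grip_width: 0.0111
```

Request:
play_rows(
  commands=[
    {"x": 0,"y": 0,"z": 0,"spin": 0},
    {"x": 0,"y": 0,"z": 0,"spin": 0},
    {"x": 0,"y": 0,"z": 0,"spin": 0},
    {"x": 0,"y": 0,"z": 0,"spin": 0},
  ],
  grip=0.45,
)

```text
time: 14.75
position: [0.5231, 0.0462, 0.1861]
tool_rot: [0.694, 0.715, 0.083, -0.007]
ft_force: [0.5, 0.1, 0.2]
grip_width: 0.0343
```

```bash
python3 look.py s21
```

```text
t 14.75 p [0.5231 0.0462 0.1861] jig [-32.1   5.9 186.1] ang 1.608 tz [ 0.106  0.129 -0.986] F [0.5 0.1 0.2] w 0.0343
0 [[393.0, 533.0], [262.0, 515.0]] 10 [[392.0, 510.0], [260.0, 492.0]] 20 [[393.0, 483.0], [259.0, 465.0]] 30 [[395.0, 452.0], [260.0, 434.0]] 40 [[398.0, 419.0], [263.0, 401.0]] 50 [[402.0, 384.0], [267.0, 366.0]] 60 [[407.0, 350.0], [272.0, 332.0]] 70 [[413.0, 317.0], [279.0, 300.0]] 80 [[419.0, 287.0], [286.0, 270.0]] 90 [[426.0, 261.0], [294.0, 244.0]]
```

View pics/s21c.png

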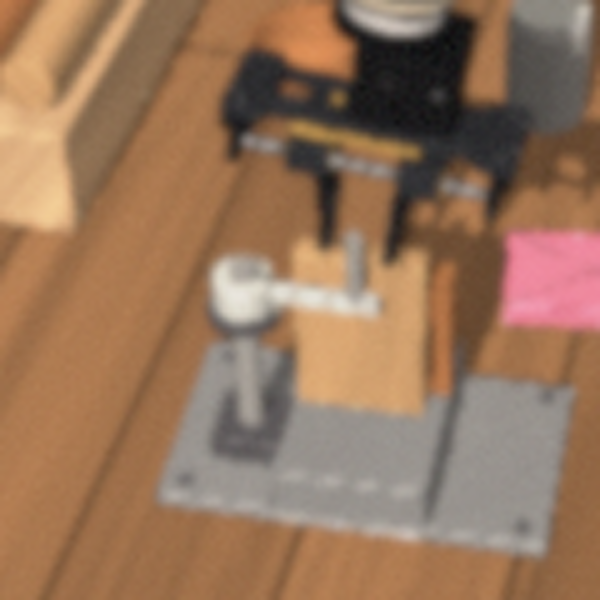

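Request:
play_rows(
  commands=[
    {"x": 0,"y": 0,"z": -20,"spin": 0},
    {"x": 7,"y": 0,"z": -30,"spin": 0},
    {"x": 45,"y": 0,"z": -10,"spin": 0},
    {"x": 10,"y": 0,"z": 0,"spin": 0},
    {"x": 0,"y": 0,"z": 0,"spin": 0},
  ],
  grip=0.45,
)

```text
time: 15.3
position: [0.5134, 0.0996, 0.2549]
tool_rot: [0.695, 0.714, 0.082, -0.008]
ft_force: [-0.0, 0.3, -1.2]
grip_width: 0.0389
```

```bash
python3 - <<'E'
from plan import *
show()
for r in rows([(jw(-80,5,186),1.624)],30):print(json.dumps(r))
for n,x0,y0 in (('side',200,165),('scene',200,165)):
    c=snap(n,n+'22.png');im=c['img'][:,:,::-1].copy()
    k=cv2.resize(im[y0:y0+70,x0:x0+90],None,fx=8,fy=8,interpolation=cv2.INTER_CUBIC)
    cv2.imwrite(f'pics/{n}22c.png',k)
E
```

```text
t 15.3 p [0.5134 0.0996 0.2549] jig [-85.9  -0.9 254.9] ang 1.604 tz [ 0.103  0.129 -0.986] F [-0.   0.3 -1.2] w 0.0389
{"x": -6, "y": -1, "z": 29, "spin": -0.02}
{"x": -6, "y": -1, "z": 29, "spin": -0.0}
{"x": -2, "y": 0, "z": 9, "spin": -0.0}
```

View pics/scene22c.png

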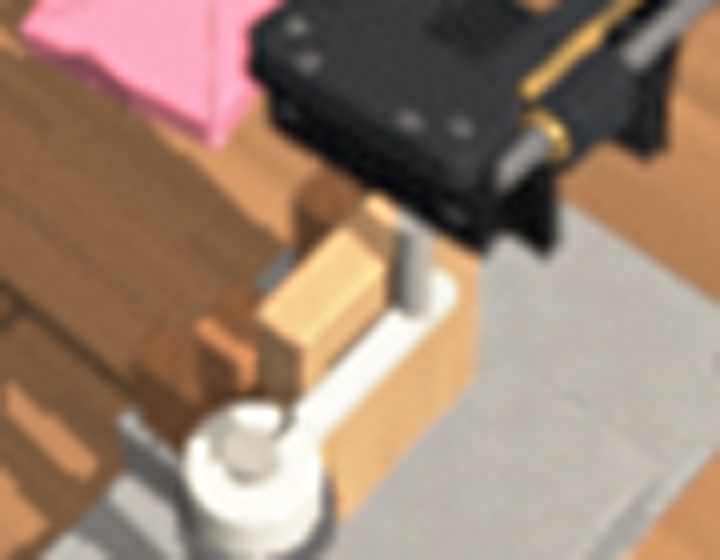

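Request:
play_rows(
  commands=[
    {"x": -4,"y": 2,"z": 29,"spin": -0.02},
    {"x": -4,"y": 2,"z": 29,"spin": 0},
    {"x": 0,"y": 2,"z": 6,"spin": 0},
    {"x": 0,"y": 0,"z": 0,"spin": 0},
    {"x": 0,"y": 0,"z": 0,"spin": 0},
    {"x": 0,"y": 0,"z": 0,"spin": 0},
  ],
  grip=0,
)

```text
time: 16.0
position: [0.5269, 0.0948, 0.1882]
tool_rot: [0.69, 0.719, 0.081, -0.008]
ft_force: [0.0, 0.7, -0.1]
grip_width: 0.0029
```

```bash
python3 look.py s23
```

```text
t 16.0 p [0.5269 0.0948 0.1882] jig [-80.4  12.3 188.2] ang 1.619 tz [ 0.101  0.127 -0.987] F [ 0.   0.7 -0.1] w 0.0029
0 [[393.0, 533.0], [262.0, 515.0]] 10 [[392.0, 510.0], [260.0, 492.0]] 20 [[393.0, 483.0], [259.0, 465.0]] 30 [[395.0, 452.0], [260.0, 434.0]] 40 [[398.0, 419.0], [263.0, 401.0]] 50 [[402.0, 384.0], [267.0, 366.0]] 60 [[407.0, 350.0], [272.0, 332.0]] 70 [[413.0, 317.0], [279.0, 300.0]] 80 [[419.0, 287.0], [286.0, 270.0]] 90 [[426.0, 261.0], [294.0, 244.0]]
```

View pics/s23c.png

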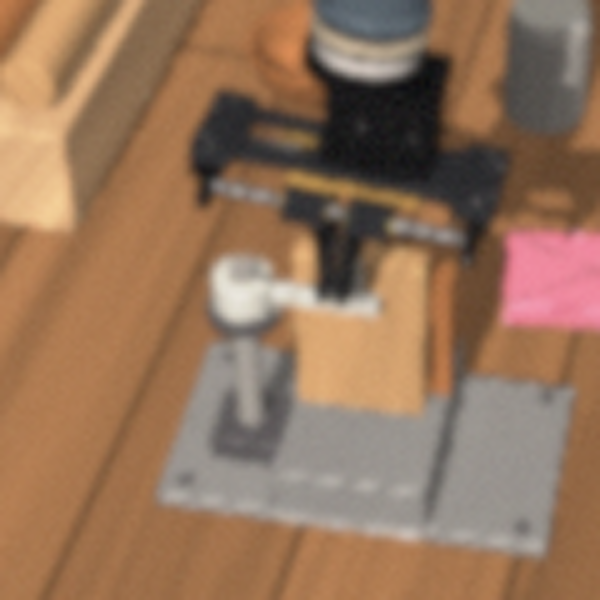

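Request:
play_rows(
  commands=[
    {"x": -14,"y": -4,"z": 0,"spin": 0},
    {"x": -12,"y": -1,"z": 0,"spin": 0},
    {"x": -6,"y": 0,"z": 0,"spin": 0},
    {"x": -5,"y": 0,"z": 0,"spin": 0},
  ],
)

```text
time: 16.45
position: [0.5248, 0.0611, 0.1867]
tool_rot: [0.691, 0.718, 0.086, -0.009]
ft_force: [2.2, 24.0, 0.0]
grip_width: 0.0007
```

```bash
python3 - <<'E'
from plan import *
show()
E
```

```text
t 16.45 p [0.5248 0.0611 0.1867] jig [-46.9   8.5 186.7] ang 1.617 tz [ 0.106  0.136 -0.985] F [ 2.2 24.   0. ] w 0.0007
```

Firm contact (24 N) at the stop. Retreat and check.

Request:
play_rows(
  commands=[
    {"x": 10,"y": 0,"z": 0,"spin": 0},
    {"x": 30,"y": 0,"z": 0,"spin": 0},
    {"x": 40,"y": 0,"z": -20,"spin": 0},
    {"x": 40,"y": 0,"z": -40,"spin": 0},
    {"x": 30,"y": 0,"z": -45,"spin": 0},
    {"x": 30,"y": 0,"z": -30,"spin": 0},
    {"x": 0,"y": 0,"z": 0,"spin": 0},
  ],
)

```text
time: 17.15
position: [0.5047, 0.2215, 0.3435]
tool_rot: [0.692, 0.716, 0.088, -0.009]
ft_force: [0.4, 0.0, -0.1]
grip_width: 0.0004
```

```bash
python3 - <<'E'
from plan import *
show()
for n,x0,y0 in (('side',200,165),('scene',200,165)):
    c=snap(n,n+'24.png');im=c['img'][:,:,::-1].copy()
    f=lambda P:((proj(c,P)[0]-[x0,y0])*8).astype(int)
    k=cv2.resize(im[y0:y0+70,x0:x0+90],None,fx=8,fy=8,interpolation=cv2.INTER_CUBIC)
    for q in [(-30,84,180),(-30,6,220),(-20,-43,190),(-20,47,190),(0,-43,190),(0,47,190)]: cv2.circle(k,tuple(f(jw(*q))),3,(0,0,255),-1)
    cv2.imwrite(f'pics/{n}24c.png',k)
E
```

```text
t 17.15 p [0.5047 0.2215 0.3435] jig [-208.1   -3.   343.5] ang 1.612 tz [ 0.109  0.138 -0.984] F [ 0.4  0.  -0.1] w 0.0004
```

View pics/scene24c.png

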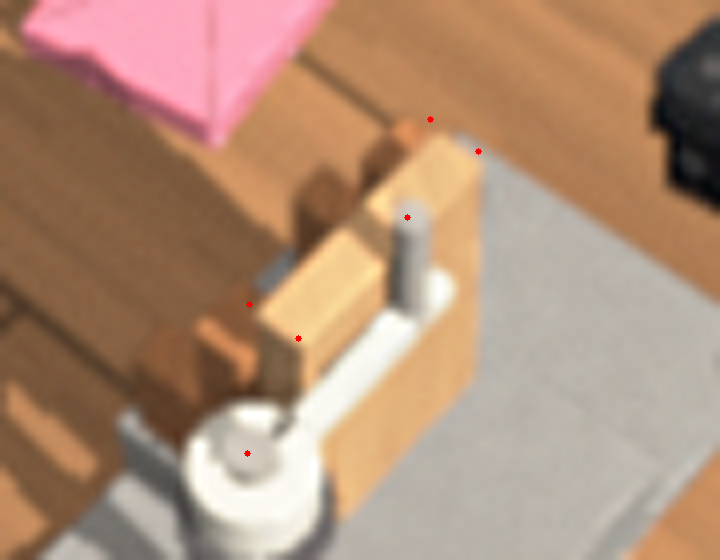

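View pics/side24c.png

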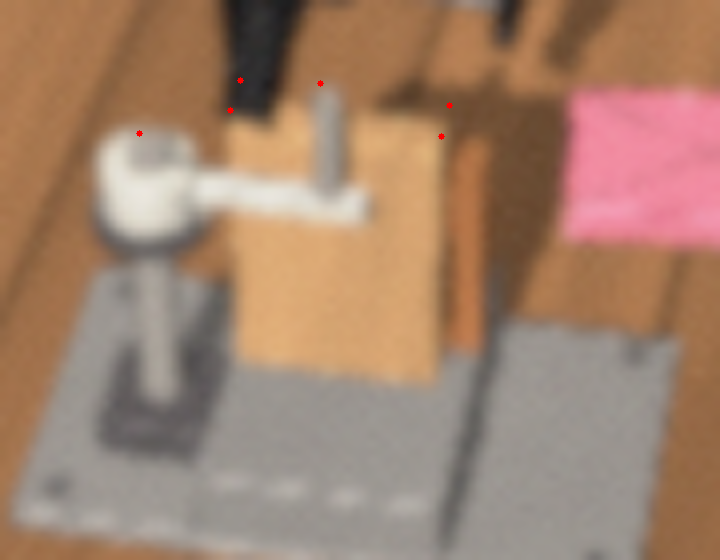

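View pics/scene24.png

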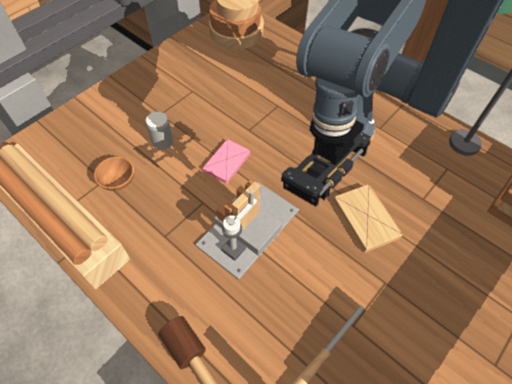

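```bash
python3 - <<'E'
from plan import *
for n,x0,y0 in (('side',200,165),('scene',200,165)):
    c=snap(n,n+'25.png')
    print(n)
    for q in [(-20,-43,50),(-20,47,50),(-20,-43,190),(-20,47,190),(0,-55,160),(22,-29,160),(22,55,160),(22,-55,160),(0,29,160),(22,29,160),(-25,-10,166),(-35,-10,166),(-95,-55,50),(-95,55,50)]: print(q,((proj(c,jw(*q))[0]-[x0,y0])*8).round())
E
python3 -c "
import cv2
a=cv2.imread('pics/scene25.png')[175:235,215:270];cv2.imwrite('pics/z.png',cv2.resize(a,None,fx=10,fy=10,interpolation=cv2.INTER_LANCZOS4))"
```

```text
side
(-20, -43, 50) [438. 372.]
(-20, 47, 50) [240. 346.]
(-20, -43, 190) [441. 137.]
(-20, 47, 190) [230. 111.]
(0, -55, 160) [476. 162.]
(22, -29, 160) [425. 121.]
(22, 55, 160) [235.  98.]
(22, -55, 160) [484. 129.]
(0, 29, 160) [283. 138.]
(22, 29, 160) [294. 105.]
(-25, -10, 166) [361. 178.]
(-35, -10, 166) [357. 193.]
(-95, -55, 50) [435. 498.]
(-95, 55, 50) [185. 464.]
scene
(-20, -43, 50) [471. 369.]
(-20, 47, 50) [310. 544.]
(-20, -43, 190) [479. 151.]
(-20, 47, 190) [299. 339.]
(0, -55, 160) [452. 147.]
(22, -29, 160) [352. 163.]
(22, 55, 160) [185. 332.]
(22, -55, 160) [401. 112.]
(0, 29, 160) [290. 315.]
(22, 29, 160) [238. 278.]
(-25, -10, 166) [426. 267.]
(-35, -10, 166) [450. 283.]
(-95, -55, 50) [660. 463.]
(-95, 55, 50) [465. 686.]
```

View pics/z.png

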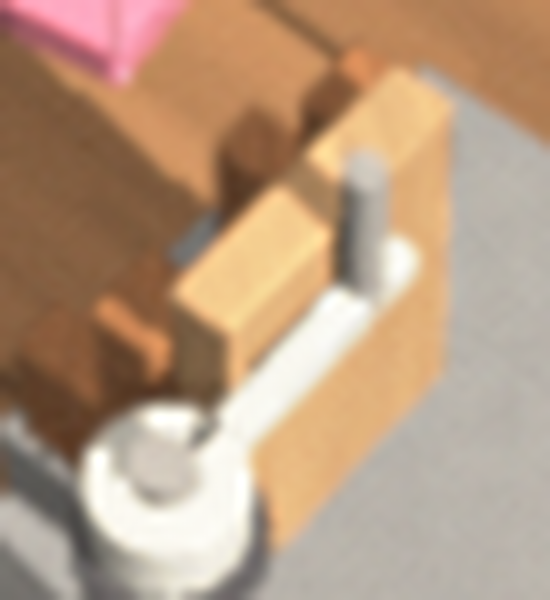

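```bash
python3 -c "
from rig import robot
print(robot.hand_in())"
```

```text
the job is handed in; nothing more can be done
None
```

The blank now stands on end against the fence and the lock collar is turned to its stop. The job was handed in at about 17 s on the robot's clock, well under the 61 s limit.

- **Blank:** I took the plain blank on the jig, not the pink one or the larger loose one. I pushed its overhanging end to the fence, tipped it up with the fingertips, then pressed it against the fence with about 9 N.
- **Lock collar:** I gripped the peg and turned the arm around to its stop. After letting go, I pushed the peg once more with closed fingers. It held firm at 24 N both times.
- **Last checks:** In the final scene picture the blank's top and bottom edges are offset by the same amount, so I read it as upright and flush. The arm lies across its front and the gripper is well clear. The bowl, tin and gouge look unmoved.

**What disagreed or went unchecked:**
- My fitted jig position is off by about 1 to 2 pixels (4 to 6 mm) between the cameras.
- The fingertips appeared about 18 mm higher in the pictures than the reported tool position.
- The tool tilted by up to about 10 degrees over the run.
- I could not see the white locked mark, so the locked position rests on the firm stop and the arm's direction in the pictures.
- The first push on the blank's end reached 40 N at the wrist, made with the fingers rather than the gripper's body.

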